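# Put the craft tools away in the pedal-lift case

### The job

Press the pedal of the tool case right down so that its clear hood stands open, and lay every brush and palette knife from the table flat in a compartment of the tray that is shaped for it, head towards the hood's hinge. Then ease the pedal gently all the way back up so that the hood closes over them. Move the hood only by its pedal, and leave the tin, jar and mug where they are.

Things in the scene. Friction and masses are not known exactly. Their poses are not given: they have to be found in the camera images.
- case: Fixed tool case, grey tray 239 (x) by 198 (y) mm with clear hood. Origin under its centre; +y pedal side, -y hinge side. Floor 12 mm above the table, dividers 24, rim 26. Five compartments side by side along x, 46 mm apart, running along y, heads to -y; handle ends (+y) are 22 wide. No dividers within 30 mm of the middle (y): a trough across all five gives room for fingers.
- pedal (a joint): Pedal angle: 0 = up, hood shut; 0.4 = fully down, hood fully raised. The pedal is linked to the hood, has a friction brake and stays wherever it is left; pressing at the pad takes about 10 to 16 N, lifting it back about 3 to 8 N.
- hood (a joint): Opening angle of the clear hood (239 by 198, 46 mm deep), linked: 3.75 times the pedal's angle. 0 shut, 1.5 fully open. It turns about the case's -y edge; open it stands upright along that edge, up to about 230 mm above the table, leaning up to 50 mm outside it, clear of the tray.
- pad (a point): Point to press or lift the pedal, mid-thickness, 95 mm from its hinge, 20 from its free end. The pedal is a steel bar 30 wide (case x), 10 thick, 115 long, 2 mm rubber on top, sticking out on the case's +y side; it slopes 0.3 rad up when up, 0.1 rad down when fully down: this point is then 63 and 25 mm above the table. The bar can be pinched across its width from above.
- pedal_hinge (a point): Hinge line of the pedal (it turns about the case's x axis), 35 mm above the table, 106 mm from the case's centre on the +y side.
- slot1 (a point): Compartment 1 (counted along the case's x), point on the tray floor where the middle of a tool belongs; axes as the case's. For a brush: 158 mm long, 43 mm wide at the head end.
- slot2 (a point): Compartment 2 (counted along the case's x), point on the tray floor where the middle of a tool belongs; axes as the case's. For a palette knife: 186 mm long, 33 mm wide at the head end (a brush's head does not fit).
- slot3 (a point): Compartment 3 (counted along the case's x), point on the tray floor where the middle of a tool belongs; axes as the case's. For a brush: 158 mm long, 43 mm wide at the head end.
- slot4 (a point): Compartment 4 (counted along the case's x), point on the tray floor where the middle of a tool belongs; axes as the case's. For a palette knife: 186 mm long, 33 mm wide at the head end (a brush's head does not fit).
- slot5 (a point): Compartment 5 (counted along the case's x), point on the tray floor where the middle of a tool belongs; axes as the case's. For a brush: 158 mm long, 43 mm wide at the head end.
- brush1_mid (a point): Flat paint brush, 150 mm long: straight wooden handle 15 wide, 14 high, 108 long, then a head 42 long: steel ferrule 32 wide, grey bristle block 36 wide, 10 high. Rigid, about 50 g, flat underside. This point: half-way along it, on the handle, half-way up (7 mm above the underside); x towards the head, z up. May be absent (None).
- brush2_mid (a point): Flat paint brush, 150 mm long: straight wooden handle 15 wide, 14 high, 108 long, then a head 42 long: steel ferrule 32 wide, grey bristle block 36 wide, 10 high. Rigid, about 50 g, flat underside. This point: half-way along it, on the handle, half-way up (7 mm above the underside); x towards the head, z up. May be absent (None).
- brush3_mid (a point): Flat paint brush, 150 mm long: straight wooden handle 15 wide, 14 high, 108 long, then a head 42 long: steel ferrule 32 wide, grey bristle block 36 wide, 10 high. Rigid, about 50 g, flat underside. This point: half-way along it, on the handle, half-way up (7 mm above the underside); x towards the head, z up. May be absent (None).
- knife1_mid (a point): Palette knife, 176 mm long: straight wooden handle 15 wide, 14 high, 120 long, then a flat steel blade (its head) 56 long, 26 wide, 4 thick, level with the handle's underside. Rigid, about 50 g. This point: half-way along it, on the handle, half-way up (7 mm above the underside); x towards the blade, z up. May be absent (None).
- knife2_mid (a point): Palette knife, 176 mm long: straight wooden handle 15 wide, 14 high, 120 long, then a flat steel blade (its head) 56 long, 26 wide, 4 thick, level with the handle's underside. Rigid, about 50 g. This point: half-way along it, on the handle, half-way up (7 mm above the underside); x towards the blade, z up. May be absent (None).
- tin: Round red lidded tin, 108 across, 62 high, origin under its centre; not part of the job.
- jar: Closed glass jar, 60 across, 85 high, origin under its centre; not part of the job.
- mug: Small blue mug with handle, 66 across, 65 high, origin under its centre; not part of the job.
Things that resemble listed ones, but are neither listed nor needed, are in the scene too. Leave any orange look-alike of the part that bears brush2_mid alone.

How it is judged:
By the outcome, as a careful person would: the job done as asked, in the order asked, and still so for the second after the job is handed in, with the robot touching nothing.
Of brush1, knife1, brush2, knife2, brush3 only 3 to 5 are there at a start; the rules pass over those that are not, and their reading is None.
At some moment in a run one of brush1, knife1, brush2, knife2, brush3 may be knocked a few centimetres aside while the robot is not near it.
Once in a run the grip may slacken for a moment while it holds something.
It also fails if it takes over 210 s, if anything falls off the work surface, if the arm or the gripper's body presses on something with over 40 N, if the wrist force passes 120 N, or if a joint passes its speed limit or range.

### The arm

A 7-joint arm with a two-finger parallel gripper is mounted at the origin on the work surface. World frame = base frame: x ahead of the robot, y to its left, z up, the work surface at z = 0. Lengths are in m, angles in rad, forces in N, time in s.
With the tool pointing down it reaches from about 0.425 to 0.875 m from the base axis. Payload 4.7 kg.
Tool frame: the origin (TCP) lies on the front face of the gripper's body, between the roots of the fingers; the fingertips stand 70 mm ahead of it and the grasp point (between the pads) lies 51 mm ahead of it (manip.finger_overhang is the distance from the TCP to the fingertips, in m); x points along the fingers, y is the direction in which the jaws open and shut, and the axes are right-handed (so a half turn about x gives the same grasp; the last joint's range is limited). The gripper opens to 87 mm and grips with 3 to 60 N. Pads are 19 mm wide; open, the fingers measure 117 mm over their backs; the gripper's body (75 mm by 190 mm) begins 51 mm behind the grasp point.
Start: joints at [-1.225, 0.321, -0.07, 1.45, 0.023, 1.371, -0.057], TCP at [0.212, 0.615, 0.292] pointing down, gripper open.
Joint ranges: [-2.86, 2.86], [-0.3, 2.09], [-1.38, 1.24], [0.06, 2.45], [-1.56, 4.7], [0.09, 2.05], [-2.69, 2.69]. Speed limits (rad/s): [2.57, 2.57, 3.14, 3.14, 3.14, 3.14, 3.14].

### API

Orientations are given as a 3x3 rotation matrix whose columns are the frame's x, y, z axes.
In Python, from bench import manip gives the robot as it stands.
- The arm moves only by the tool step_arm, never from a script. Its argument "increments" is a list of rows, each a list of 6 numbers: the shift along the tool's x, y, z in units of 25 mm (1.0 is 25 mm), then the turn, a rotation vector about the tool's x, y, z in units of 6 degrees (1.0 is 6 degrees). In form: [[dx, dy, dz, ax, ay, az], ...]. A call has 1 to 12 rows; each row is the pose to reach, as a shift and turn from the pose measured when the call began, along the tool's axes at that moment; what a row does not reach only later rows make up. A row lasts 1/12 s, in which the tool goes at most 41.7 mm and 7.16 degrees, less where a joint would pass 70% of its speed; a pose out of reach is approached as far as the arm can. A call with a gripper value outside its range is refused whole. "jaw" is the finger opening in mm, from 0 to 87, set as the call begins (left out, the last holds). The fingers move at their own pace and stop on an object; "squeeze" is the grip in N (left out, the last holds). Time passes only in rows, so rows that repeat a pose let the fingers close. It gives the time, the measured TCP pose, the force and the opening at its end, in the units of the state.
- manip.sense(): the state, without advancing time (a new reading comes with each control period).
- manip.read_camera(name): name is "scene" or "side" or "wrist"; returns a dict with "image" (420x560x3 uint8, red, green, blue), "K" (3x3 intrinsics, pixels), "position" and "attitude" of the camera in the world. Camera axes: x right, y down, z forward; pixel columns grow to the right and rows downward; lengths in m; the calibration is good to about 2 mm. A picture is of the moment at which its call begins. There is no depth.
- manip.sign_off(): hands the job in, once; it reports no verdict.
The state is a dict: "time_s": time; "q": joint angles; "joint_velocities": joint speeds; "effort": joint torques, N m; "eef_pos": TCP position; "orientation": TCP orientation; "contact_force": force on the tool from outside, world axes, zero at the start; "moment": the same for the moment, N m; "finger_gap": finger opening in m.
Only numpy, scipy, OpenCV 4.12 (cv2) and the standard library are available. Lean on these libraries where they do the work, as an engineer would, in place of code of your own. Each camera call takes 0.05 s, during which the arm holds its last target. There are 200 camera calls.

## Working session

There is one attempt and no reset: what is moved stays moved. The work goes in short steps, Python scripts to look and compute and a tool call to move; the robot and the scene stay as the last step left them, time stands still between calls to the robot, and variables do not carry over. Pictures are saved under pics/ and viewed, about 12 in all and at most 16, crops included, and the job is handed in when it is done.

Besides the shell and the picture viewer there is one more tool, called after "Call:" in YAML: its name, and indented under it one key for each argument. step_arm: Moves the arm, as the interface text tells. Its arguments: {"type":"object","properties":{"increments":{"type":"array","items":{"type":"array","items":{"type":"number"}}},"jaw":{"type":"number"},"squeeze":{"type":"number"}},"required":["increments"]}

```bash
ls; mkdir -p pics; cat > h.py <<'E'
import numpy as np, cv2
from bench import manip
def shot(cam,name):
    c=manip.read_camera(cam); cv2.imwrite(f'pics/{name}.png',c['image'][:,:,::-1]); np.savez(f'pics/{name}.npz',**{k:np.array(c[k]) for k in ('image','K','position','attitude')}); return c
def load(name): return dict(np.load(f'pics/{name}.npz'))
def ray(c,u,v):
    d=np.array(c['attitude'])@np.linalg.solve(np.array(c['K']),[u,v,1.]); return np.array(c['position']),d
def plane(c,u,v,z):
    p,d=ray(c,u,v); return p+d*(z-p[2])/d[2]
def proj(c,X):
    x=np.array(c['K'])@(np.array(c['attitude']).T@(np.array(X)-c['position'])); return x[:2]/x[2]
E
python3 - <<'E'
from h import *
s=manip.sense(); print({k:np.round(s[k],3).tolist() for k in s})
for n in ('scene','side','wrist'):
    c=shot(n,n+'0'); print(n,np.round(c['K'],1).tolist(),np.round(c['position'],3),np.round(c['attitude'],3).tolist())
a=cv2.imread('pics/scene0.png');b=cv2.imread('pics/side0.png');cv2.imwrite('pics/s.png',a)
E
```

```text
pics
{'time_s': 0.0, 'q': [-1.225, 0.322, -0.07, 1.452, 0.023, 1.371, -0.057], 'joint_velocities': [-0.001, -0.0, -0.001, -0.0, 0.001, 0.002, -0.0], 'effort': [0.001, -49.129, -0.404, -31.253, -0.064, 0.044, 0.0], 'eef_pos': [0.212, 0.614, 0.291], 'orientation': [[-0.001, 0.326, 0.945], [-0.002, 0.945, -0.326], [-1.0, -0.002, 0.0]], 'contact_force': [0.036, 0.001, -0.084], 'moment': [0.013, 0.02, -0.008], 'finger_gap': 0.087}
scene [[431.1, 0.0, 284.7], [0.0, 431.1, 212.8], [0.0, 0.0, 1.0]] [1.661 0.191 0.802] [[-0.093, 0.562, -0.822], [0.995, 0.068, -0.067], [0.018, -0.824, -0.566]]
side [[389.3, 0.0, 282.6], [0.0, 389.3, 211.2], [0.0, 0.0, 1.0]] [ 0.325 -0.515  0.827] [[0.915, -0.307, 0.263], [-0.404, -0.681, 0.611], [-0.008, -0.665, -0.747]]
wrist [[307.0, 0.0, 284.0], [0.0, 307.0, 212.8], [0.0, 0.0, 1.0]] [0.137 0.64  0.384] [[0.326, 0.906, 0.269], [0.945, -0.312, -0.096], [-0.003, 0.285, -0.958]]
```

View pics/scene0.png

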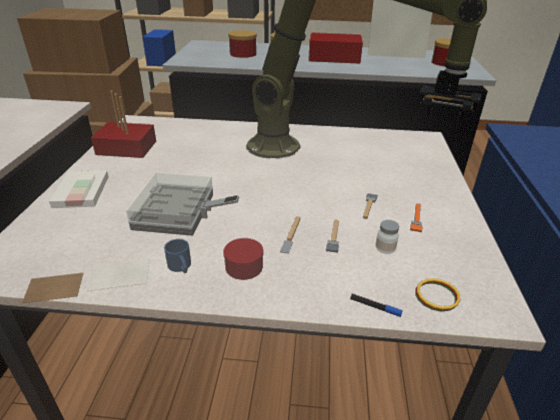

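View pics/side0.png

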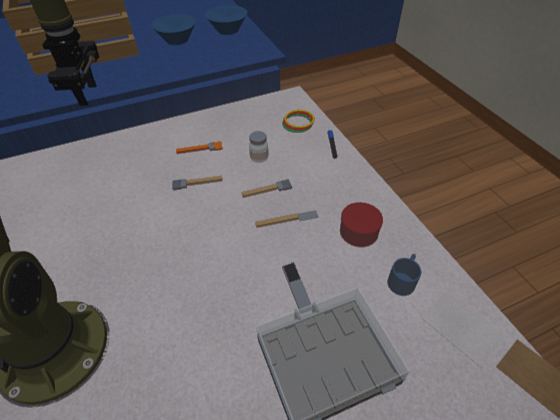

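Scene: knife at (291,235), brush at (334,237), brush at (370,206), orange look-alike at (417,217), marker at (376,304); the case is at (173,203) with its pedal to the right at (222,203). The side view agrees: brushes at (197,182) and (267,187), knife at (287,218), orange at (200,148). So the tools are two brushes and one knife. Next: one close crop and colour masks.

```bash
cat > m.py <<'E'
from h import *
def tools(c,z=0.007,roi=None):
    im=np.array(c['image']); hsv=cv2.cvtColor(im,cv2.COLOR_RGB2HSV)
    m=cv2.inRange(hsv,(8,70,90),(22,255,255))
    out=[]
    n,l,st,ce=cv2.connectedComponentsWithStats(m)
    for i in range(1,n):
        if st[i,4]<40: continue
        ys,xs=np.where(l==i)
        P=np.array([plane(c,u,v,z)[:2] for u,v in zip(xs,ys)])
        if np.any(P.mean(0)<[.2,-.6]) or np.any(P.mean(0)>[1.1,.8]): continue
        mu=P.mean(0); w,V=np.linalg.eigh(np.cov((P-mu).T)); a=V[:,1]; t=(P-mu)@a
        out.append((ce[i].round(0),st[i,4],mu.round(4),np.degrees(np.arctan2(a[1],a[0])).round(1),round(np.ptp(t),3),round(np.ptp((P-mu)@V[:,0]),3),np.median(hsv[l==i],axis=0)))
    return out
E
python3 - <<'E'
from m import *
for n in('scene0','side0'):
    print(n)
    for o in tools(load(n),z=.012): print(*o)
a=cv2.imread('pics/side0.png');s=cv2.imread('pics/scene0.png')
A=cv2.resize(a[130:235,165:325],(480,315),interpolation=cv2.INTER_CUBIC)
B=cv2.resize(a[255:420,250:415],None,fx=1.7,fy=1.7,interpolation=cv2.INTER_CUBIC)
C=cv2.resize(s[165:240,125:245],None,fx=4,fy=3.8,interpolation=cv2.INTER_CUBIC)
o=np.zeros((600,800,3),np.uint8);o[:315,:480]=A;o[:280,490:770]=B[:280,:280];o[315:600,:480]=C[:285]
cv2.imwrite('pics/crop1.png',o)
E
```

```text
scene0
[368. 208.] 81 [0.453  0.3685] 167.2 0.119 0.014 [ 17.  96. 175.]
[417. 212.] 87 [0.456 0.53 ] 168.7 0.111 0.015 [ 10. 181. 206.]
[293. 228.] 108 [0.5921 0.1326] 170.6 0.123 0.015 [ 17.  92. 176.]
[335. 230.] 88 [0.5883 0.259 ] 174.9 0.104 0.013 [ 17.  93. 177.]
[416. 227.] 79 [0.5445 0.5115] 162.9 0.04 0.035 [ 10. 182. 192.]
[ 53. 288.] 1200 [ 0.9198 -0.4577] 108.5 0.128 0.087 [ 16.  97. 132.]
[438. 294.] 378 [0.8305 0.5231] 160.2 0.116 0.106 [ 21.  170.5 184.5]
side0
[293.  79.] 72 [0.9377 0.7819] -179.6 0.124 0.021 [ 13. 113.  91.]
[300. 124.] 46 [0.8325 0.4997] 164.7 0.1 0.054 [ 20.  186.  125.5]
[217. 145.] 60 [0.5343 0.5085] 74.7 0.042 0.024 [ 13. 209. 156.]
[192. 148.] 150 [0.4537 0.5276] 168.7 0.105 0.024 [ 11.  187.5 147. ]
[428. 176.] 1372 [1.0736 0.1012] 179.8 0.268 0.07 [ 13. 121.  97.]
[388. 172.] 182 [0.9731 0.1662] 177.7 0.068 0.043 [ 13. 112.  93.]
[204. 179.] 124 [0.4466 0.3682] 166.5 0.106 0.02 [ 17. 102. 129.]
[259. 190.] 148 [0.5817 0.258 ] 176.4 0.107 0.02 [ 17. 101. 130.]
[276. 220.] 204 [0.5825 0.1306] 171.5 0.118 0.019 [ 17. 100. 130.]
[466. 236.] 764 [ 1.0175 -0.1269] -178.3 0.203 0.06 [ 13. 115.  92.]
[509. 249.] 3010 [ 1.0918 -0.2055] -179.0 0.36 0.089 [ 13. 122.  95.]
[506. 288.] 1311 [ 0.9967 -0.2899] 179.5 0.111 0.075 [ 13. 118. 100.]
[529. 300.] 262 [ 1.0232 -0.3346] -179.5 0.178 0.018 [ 13. 121.  96.]
[534. 310.] 272 [ 1.0127 -0.3586] -174.3 0.155 0.024 [ 13.  119.5  91. ]
[541. 326.] 118 [ 0.9946 -0.3936] -179.6 0.109 0.013 [ 13. 122.  93.]
[541. 338.] 56 [ 0.9745 -0.4128] -178.4 0.065 0.01 [ 13. 121.  91.]
[547. 343.] 78 [ 0.9749 -0.4264] -178.8 0.066 0.014 [ 13. 122.  92.]
[532. 373.] 2299 [ 0.8969 -0.4597] 93.3 0.138 0.146 [ 15. 108.  96.]
```

View pics/crop1.png

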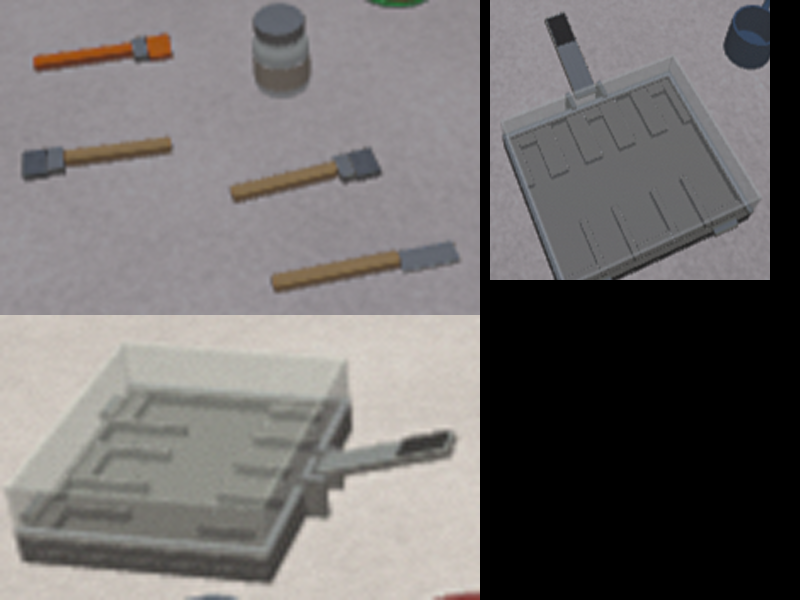

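```bash
python3 - <<'E'
from h import *
c=load('scene0');d=load('side0')
for n,u,v,z in [('base near-x+ y-',130.5,229,0),('base x+ y+',192.5,234.7,0),('rim x+y-',129.5,222.9,.026),('rim x+y+',192,225.5,.026),('rim x-y+',212.5,187.4,.026),('top x+y-',127.5,211,.072),('top x-y-',156,173.4,.072),('top x-y+',212,177.4,.072),('pedal tip',238,199.5,.07)]:
    print(n,plane(c,u,v,z).round(3))
for n,u,v,z in [('top x-y+',258.8,333,.072),('top x+y+',357,290,.072),('x+y-',407,372.6,.072),('pedal tip',288,263.5,.07)]: print('side',n,plane(d,u,v,z).round(3))
E
```

```text
base near-x+ y- [ 0.641 -0.367  0.   ]
base x+ y+ [ 0.647 -0.171  0.   ]
rim x+y- [ 0.645 -0.364  0.026]
rim x+y+ [ 0.635 -0.173  0.026]
rim x-y+ [ 0.409 -0.163  0.026]
top x+y- [ 0.647 -0.36   0.072]
top x-y- [ 0.417 -0.354  0.072]
top x-y+ [ 0.42  -0.159  0.072]
pedal tip [ 0.542 -0.047  0.07 ]
side top x-y+ [ 0.413 -0.18   0.072]
side top x+y+ [ 0.646 -0.176  0.072]
side x+y- [ 0.64  -0.368  0.072]
side pedal tip [ 0.537 -0.05   0.07 ]
```

```bash
cat >> h.py <<'E'
from scipy.spatial.transform import Rotation as R
def down(yaw):  # tool y at yaw (deg), tool x down
    c,s=np.cos(np.radians(yaw)),np.sin(np.radians(yaw)); y=np.array([c,s,0]); x=np.array([0,0,-1.])
    return np.c_[x,y,np.cross(x,y)]
def inc(pos,yaw):
    s=manip.sense(); Rm=np.array(s['orientation']); 
    d=Rm.T@(np.array(pos)-s['eef_pos'])/.025; r=R.from_matrix(Rm.T@down(yaw)).as_rotvec(degrees=True)/6
    return np.r_[d,r].round(2).tolist()
def st():
    s=manip.sense(); o=np.array(s['orientation']); print('t',round(s['time_s'],2),'p',np.round(s['eef_pos'],4),'yaw',np.degrees(np.arctan2(o[1,1],o[0,1])).round(1),'F',np.round(s['contact_force'],1),'gap',round(s['finger_gap'],4),'q',np.round(s['q'],2))
E
python3 -c "
from h import *
print(inc([.52,.26,.36],0))"
```

```text
[-2.73, -9.38, 16.28, 11.83, 0.01, 0.01]
```

Call:
step_arm:
  increments:
    - [-2.7, -9.4, 16.3, 6, 0, 0]
    - [-2.7, -9.4, 16.3, 6, 0, 0]
    - [-2.7, -9.4, 16.3, 6, 0, 0]
    - [-2.7, -9.4, 16.3, 6, 0, 0]
    - [-2.7, -9.4, 16.3, 11.8, 0, 0]
    - [-2.7, -9.4, 16.3, 11.8, 0, 0]
    - [-2.7, -9.4, 16.3, 11.8, 0, 0]
    - [-2.7, -9.4, 16.3, 11.8, 0, 0]
    - [-2.7, -9.4, 16.3, 11.8, 0, 0]
    - [-2.7, -9.4, 16.3, 11.8, 0, 0]
    - [-2.7, -9.4, 16.3, 11.8, 0, 0]
    - [-2.7, -9.4, 16.3, 11.8, 0, 0]
  jaw: 0

```text
time_s: 1.15
eef_pos: [0.5244, 0.2527, 0.3602]
orientation: [[0.003, 1.0, -0.005], [-0.004, -0.005, -1.0], [-1.0, 0.003, 0.004]]
contact_force: [0.3, -1.1, 0.2]
finger_gap: 0.0148
```

```bash
python3 - <<'E'
from h import *
st(); print(inc([.52,.26,.36],0))
E
```

```text
t 1.15 p [0.5244 0.2527 0.3602] yaw -0.3 F [ 0.3 -1.1  0.2] gap 0.0148 q [-0.8   0.15  0.35  1.53 -0.05  1.47 -0.46]
[0.01, -0.18, -0.29, -0.05, 0.04, -0.03]
```

```bash
python3 - <<'E'
from m import *
c=shot('wrist','w1')
for o in tools(c,z=.012): print(*o)
print(inc([.53,-.2,.36],0))
E
```

```text
[537.   2.] 46 [0.8402 0.47  ] 178.9 0.039 0.005 [ 18.5 224.5 139. ]
[224.  91.] 836 [0.4456 0.3687] 166.7 0.107 0.013 [ 17.  86. 171.]
[325. 172.] 686 [0.5839 0.2595] 174.6 0.105 0.014 [ 17.  86. 171.]
[556. 241.] 285 [0.9436 0.15  ] 98.7 0.078 0.018 [ 14. 118. 132.]
[293. 247.] 128 [0.5385 0.1418] -177.3 0.03 0.018 [ 17.  89. 165.]
[334. 254.] 372 [0.6024 0.1307] 172.8 0.075 0.017 [ 18.  92. 161.]
[241. 300.] 277 [0.4526 0.049 ] 85.1 0.096 0.013 [ 19. 146. 128.]
[327. 301.] 272 [0.5945 0.0462] 93.6 0.094 0.012 [ 19. 147. 132.]
[126. 349.] 200 [ 0.2508 -0.045 ] -168.6 0.054 0.029 [ 18. 132.  91.]
[286. 345.] 177 [ 0.5266 -0.0399] 177.2 0.1 0.02 [ 18. 137.  91.]
[0.09, 0.33, 18.05, -0.08, 0.04, -0.03]
```

View pics/w1.png

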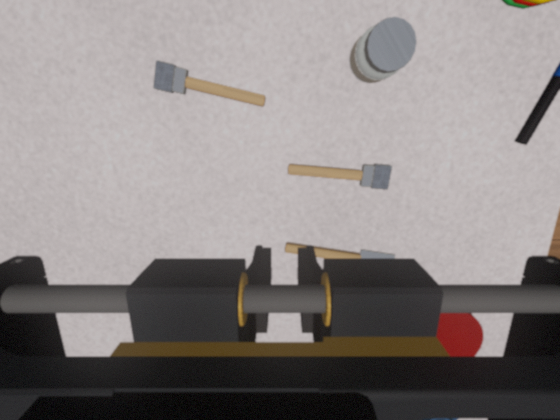

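Call:
step_arm:
  increments:
    - [0, 0, 18, 0, 0, 0]
    - [0, 0, 18, 0, 0, 0]
    - [0, 0, 18, 0, 0, 0]
    - [0, 0, 18, 0, 0, 0]
    - [0, 0, 18, 0, 0, 0]
    - [0, 0, 18, 0, 0, 0]
    - [0, 0, 18, 0, 0, 0]
    - [0, 0, 18, 0, 0, 0]
    - [0, 0, 18, 0, 0, 0]
    - [0, 0, 18, 0, 0, 0]
    - [0, 0, 18, 0, 0, 0]
    - [0, 0, 18, 0, 0, 0]

```text
time_s: 2.2
eef_pos: [0.5192, -0.2083, 0.3627]
orientation: [[0.003, 1.0, -0.021], [-0.01, -0.021, -1.0], [-1.0, 0.004, 0.01]]
contact_force: [-0.9, -0.4, 0.5]
finger_gap: 0.0004
```

```bash
python3 - <<'E'
from m import *
st(); c=shot('wrist','w2')
E
```

```text
t 2.2 p [ 0.5192 -0.2083  0.3627] yaw -1.2 F [-0.9 -0.4  0.5] gap 0.0004 q [-0.35  0.11  0.74  1.6  -0.06  1.46  0.38]
```

View pics/w2.png

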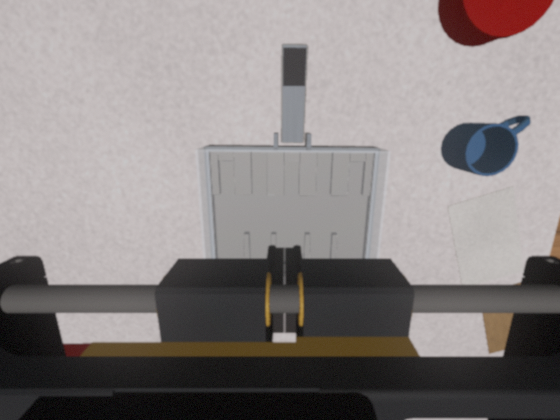

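```bash
python3 - <<'E'
from m import *
c=load('w2')
for n,u,v,z in [('tipL',283,45,.074),('tipR',307,45,.074),('hL',281,143,.04),('hR',304,143,.04),('topL',201,147,.072),('topR',386,148,.072),('rubL',283,86,.058),('rubR',306,86,.058)]: print(n,plane(c,u,v,z).round(4))
g=cv2.cvtColor(c['image'],cv2.COLOR_RGB2GRAY)
print(g[48:58:3,270:320].astype(int).tolist()[1]); print(g[146:152,195:215].tolist()); print(g[170,195:390].tolist())
o=np.zeros((600,800,3),np.uint8);im=c['image'][:,:,::-1]
o[:600,:800]=cv2.resize(im[35:257,185:481],(800,600),interpolation=cv2.INTER_CUBIC)
cv2.imwrite('pics/w2c.png',o)
E
```

```text
tipL [ 0.5217 -0.052   0.074 ]
tipR [ 0.5484 -0.0526  0.074 ]
hL [ 0.5167 -0.1608  0.04  ]
hR [ 0.547  -0.1615  0.04  ]
topL [ 0.4192 -0.161   0.072 ]
topR [ 0.6453 -0.1672  0.072 ]
rubL [ 0.5208 -0.0928  0.058 ]
rubR [ 0.5484 -0.0933  0.058 ]
[190, 192, 193, 193, 191, 190, 188, 188, 187, 188, 183, 167, 136, 107, 81, 68, 69, 72, 68, 69, 69, 70, 71, 68, 71, 67, 69, 69, 69, 68, 68, 67, 70, 69, 69, 81, 114, 143, 169, 183, 187, 187, 189, 190, 191, 190, 188, 190, 191, 193]
[[189, 189, 187, 186, 185, 188, 183, 180, 172, 161, 150, 141, 136, 131, 126, 126, 125, 125, 125, 125], [189, 189, 187, 183, 181, 179, 172, 166, 156, 144, 142, 142, 141, 143, 143, 143, 142, 142, 143, 141], [188, 186, 182, 177, 171, 168, 164, 160, 153, 145, 146, 149, 152, 153, 152, 153, 153, 153, 153, 153], [189, 188, 183, 177, 172, 169, 168, 166, 163, 158, 160, 164, 167, 168, 167, 167, 167, 167, 167, 166], [192, 193, 188, 180, 177, 176, 176, 175, 172, 169, 170, 175, 177, 175, 174, 175, 175, 174, 175, 176], [194, 195, 189, 182, 178, 178, 177, 177, 175, 170, 172, 177, 178, 172, 165, 167, 171, 173, 172, 172]]
[189, 191, 191
[... 261 characters left out ...]
 147, 139, 147, 153, 156, 157, 157, 156, 156, 158, 157, 157, 156, 155, 157, 156, 151, 154, 156, 157, 160, 157, 159, 157, 159, 157, 157, 159, 159, 159, 159, 158, 158, 153, 152, 155, 156, 156, 156, 156, 156, 156, 156, 156, 155, 154, 157, 154, 149, 149, 155, 157, 158, 158, 157, 155, 159, 157, 157, 157, 156, 158, 157, 157, 158, 159, 158, 156, 155, 156, 156, 155, 156, 155, 156, 156, 156, 156, 155, 154, 145, 135, 142, 154, 156, 157, 157, 157, 156, 157, 156, 157, 157, 157, 157, 156, 156, 156, 152, 151, 153, 156, 155, 157, 156, 157, 156, 155, 155, 155, 155, 153, 142, 129, 132, 146, 154, 156, 156, 156, 154, 145, 140, 150, 163, 170, 167, 164, 167, 170, 170, 171, 171, 171, 172, 176, 186, 193, 193, 191]
```

View pics/w2c.png

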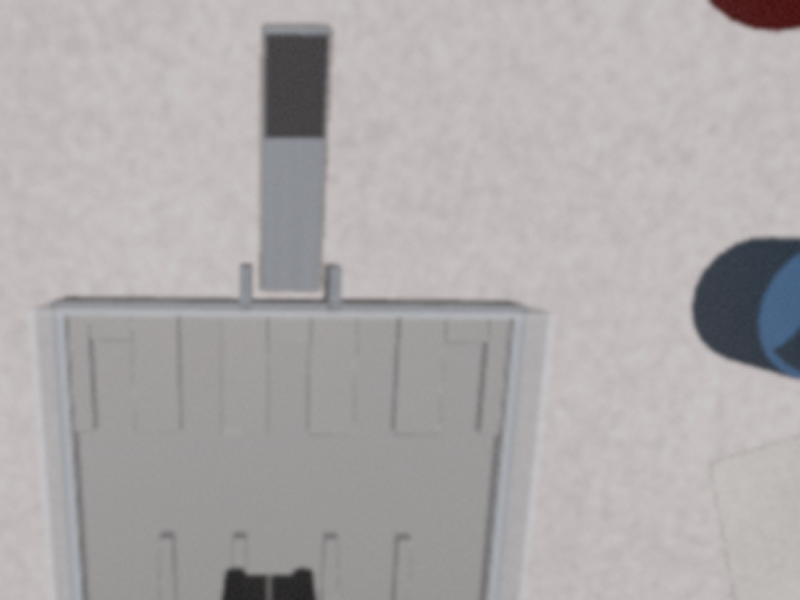

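w2: the hooded tray's front edge runs (202,148)–(386,148), pedal tip at (295,45), rubber pad around (295,65). Case yaw is about -1.6°, centre (0.529,-0.264). Moving over the pad.

```bash
python3 - <<'E'
from m import *
print(inc([.5345,-.067,.36],-1.6)); print(inc([.5345,-.067,.16],-1.6))
E
```

```text
[0.06, 0.48, -5.48, 0.1, 0.06, -0.03]
[8.06, 0.45, -5.53, 0.1, 0.06, -0.03]
```

Call:
step_arm:
  increments:
    - [0, 0.48, -5.5, 0.1, 0, 0]
    - [0, 0.48, -5.5, 0.1, 0, 0]
    - [0, 0.48, -5.5, 0.1, 0, 0]
    - [0, 0.48, -5.5, 0.1, 0, 0]
    - [2, 0.48, -5.5, 0.1, 0, 0]
    - [4, 0.47, -5.5, 0.1, 0, 0]
    - [6, 0.46, -5.5, 0.1, 0, 0]
    - [8, 0.45, -5.5, 0.1, 0.06, 0]
    - [8, 0.45, -5.5, 0.1, 0.06, 0]
    - [8, 0.45, -5.5, 0.1, 0.06, 0]

```text
time_s: 3.08
eef_pos: [0.5295, -0.0658, 0.1546]
orientation: [[-0.01, 1.0, -0.026], [-0.001, -0.026, -1.0], [-1.0, -0.01, 0.001]]
contact_force: [-1.0, 0.1, -0.4]
finger_gap: 0.0004
```

```bash
python3 - <<'E'
from m import *
st();print(inc([.5345,-.067,.135],-1.6)); print(inc([.5345,-.067,.10],-1.6))
E
```

```text
t 3.08 p [ 0.5295 -0.0658  0.1546] yaw -1.5 F [-1.   0.1 -0.4] gap 0.0004 q [-0.48  0.22  0.61  1.91 -0.14  1.06  0.17]
[0.78, 0.21, 0.04, 0.02, 0.01, 0.1]
[2.18, 0.23, 0.04, 0.02, 0.01, 0.1]
```

Call:
step_arm:
  increments:
    - [0.3, 0.2, 0, 0, 0, 0.1]
    - [0.6, 0.2, 0, 0, 0, 0.1]
    - [0.8, 0.2, 0, 0, 0, 0.1]
    - [1.0, 0.2, 0, 0, 0, 0.1]
    - [1.2, 0.2, 0, 0, 0, 0.1]
    - [1.4, 0.2, 0, 0, 0, 0.1]
    - [1.6, 0.2, 0, 0, 0, 0.1]
    - [1.8, 0.2, 0, 0, 0, 0.1]
    - [2.0, 0.2, 0, 0, 0, 0.1]
    - [2.1, 0.2, 0, 0, 0, 0.1]
    - [2.2, 0.2, 0, 0, 0, 0.1]
    - [2.2, 0.2, 0, 0, 0, 0.1]

```text
time_s: 4.08
eef_pos: [0.536, -0.0622, 0.1021]
orientation: [[0.004, 1.0, -0.022], [0.003, -0.022, -1.0], [-1.0, 0.004, -0.004]]
contact_force: [-0.5, 3.9, 5.8]
finger_gap: 0.0004
```

```bash
python3 - <<'E'
from m import *
st()
E
```

```text
t 4.08 p [ 0.536  -0.0622  0.1021] yaw -1.3 F [-0.5  3.9  5.8] gap 0.0004 q [-0.45  0.3   0.59  1.95 -0.21  0.95  0.22]
```

Call:
step_arm:
  increments:
    - [0.1, 0, 0, 0, 0, 0]
    - [0.2, 0, 0, 0, 0, 0]
    - [0.25, 0, 0, 0, 0, 0]
    - [0.25, 0, 0, 0, 0, 0]
    - [0.25, 0, 0, 0, 0, 0]

```text
time_s: 4.5
eef_pos: [0.5369, -0.0619, 0.1003]
orientation: [[0.004, 1.0, -0.022], [0.006, -0.022, -1.0], [-1.0, 0.004, -0.006]]
contact_force: [-11.7, 1.3, 25.8]
finger_gap: 0.0004
```

```bash
python3 - <<'E'
from m import *
st(); print(inc([.5345,-.067,.36],-1.6));shot('scene','sc1')
E
```

```text
t 4.5 p [ 0.5369 -0.0619  0.1003] yaw -1.3 F [-11.7   1.3  25.8] gap 0.0004 q [-0.45  0.3   0.59  1.95 -0.21  0.95  0.22]
[-10.39, -0.05, 0.15, 0.06, -0.06, -0.04]
```

Call:
step_arm:
  increments:
    - [-1.5, 0, 0, 0, 0, 0]
    - [-3, 0, 0, 0, 0, 0]
    - [-4.5, 0, 0, 0, 0, 0]
    - [-6, 0, 0, 0, 0, 0]
    - [-8, 0, 0.2, 0, 0, 0]
    - [-9, 0, 1.5, 0, 0, 0]
    - [-10.4, 0, 3, 0, 0, 0]
    - [-10.4, 0, 4.5, 0, 0, 0]
    - [-10.4, 0, 6, 0, 0, 0]
    - [-10.4, 0, 7.4, 0, 0, 0]
    - [-10.4, 0, 7.4, 0, 0, 0]
    - [-10.4, 0, 7.4, 0, 0, 0]

```text
time_s: 5.55
eef_pos: [0.5305, -0.2516, 0.3606]
orientation: [[0.005, 1.0, -0.028], [0.004, -0.028, -1.0], [-1.0, 0.005, -0.004]]
contact_force: [0.5, 1.3, -0.8]
finger_gap: 0.0008
```

```bash
python3 - <<'E'
from m import *
st(); c=shot('wrist','w3')
im=c['image'][:,:,::-1]
cv2.imwrite('pics/w3c.png',cv2.resize(im[30:255,170:470],(800,600),interpolation=cv2.INTER_CUBIC))
E
```

```text
t 5.55 p [ 0.5305 -0.2516  0.3606] yaw -1.6 F [ 0.5  1.3 -0.8] gap 0.0008 q [-0.27  0.19  0.79  1.53 -0.14  1.47  0.49]
```

View pics/w3c.png

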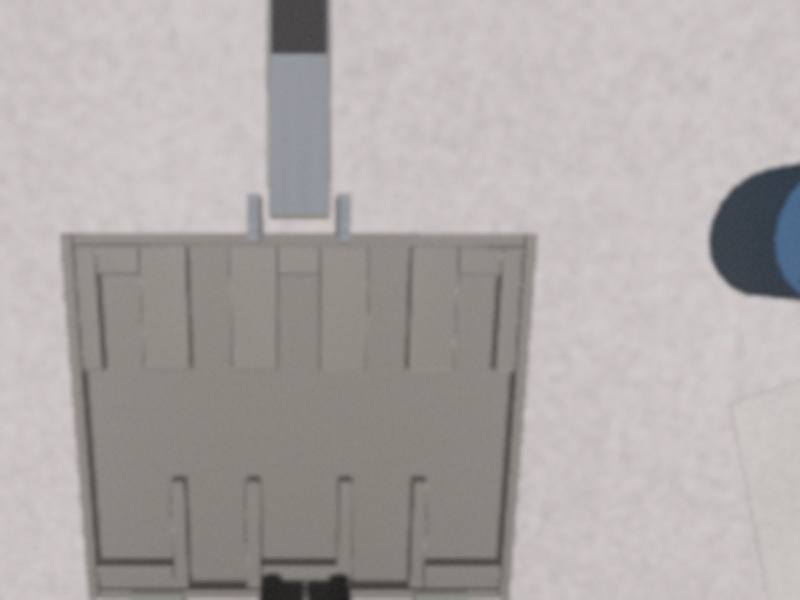

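```bash
python3 - <<'E'
from m import *
c=load('w3')
f=lambda x,y,z:plane(c,170+x/2.6667,30+y/2.6667,z)[:2]
fl=f(63,234,.026);fr=f(535,234,.026);print('front',fl,fr,np.linalg.norm(fr-fl),np.degrees(np.arctan2(*(fr-fl)[::-1])))
for n,x in zip(range(1,6),[(96,142),(188,231),(277,320),(366,410),(456,500)]):
    a=[f(t,367,.024) for t in x]; print(n,(a[0]+a[1])/2,np.linalg.norm(a[1]-a[0]))
print('trough',f(298,369,.024),f(298,478,.024), 'pedal hinge end',f(270,216,.04),f(329,216,.04))
C=np.array([.529,-.264]);ya=np.radians(-1.7)
print('brushes dividers',[f(t,478,.024) for t in (180,254,345,419)])
E
```

```text
front [ 0.41414596 -0.16421756] [ 0.6493548  -0.17095124] 0.2353052003268095 -1.6398445883391426
1 [ 0.43542536 -0.23128633] 0.02402993143166756
2 [ 0.48271144 -0.23268321] 0.022491924529204618
3 [ 0.52927391 -0.23405871] 0.022520659208902515
4 [ 0.57615805 -0.23544371] 0.023074020466604016
5 [ 0.62336484 -0.23683825] 0.023103868584451587
trough [ 0.52897817 -0.23509758] [ 0.52715081 -0.29440132] pedal hinge end [ 0.51791289 -0.15915278] [ 0.54618368 -0.15995881]
brushes dividers [array([ 0.46298694, -0.29245274]), array([ 0.50321209, -0.29367433]), array([ 0.55273907, -0.29517841]), array([ 0.59306336, -0.29640301])]
```

```bash
python3 - <<'E'
from m import *
print(inc([.66,.22,.36],85))
E
```

```text
[0.14, 4.69, -18.88, -14.4, -0.01, -0.08]
```

Call:
step_arm:
  increments:
    - [0, 4.7, -18.9, -4, 0, 0]
    - [0, 4.7, -18.9, -4, 0, 0]
    - [0, 4.7, -18.9, -4, 0, 0]
    - [0, 4.7, -18.9, -6, 0, 0]
    - [0, 4.7, -18.9, -7, 0, 0]
    - [0, 4.7, -18.9, -8.5, 0, 0]
    - [0, 4.7, -18.9, -9.5, 0, 0]
    - [0, 4.7, -18.9, -10.5, 0, 0]
    - [0, 4.7, -18.9, -11.5, 0, 0]
    - [0, 4.7, -18.9, -12.5, 0, 0]
    - [0, 4.7, -18.9, -13.5, 0, 0]
    - [0, 4.7, -18.9, -14.4, 0, 0]
  jaw: 45

```text
time_s: 6.6
eef_pos: [0.6586, 0.2289, 0.3635]
orientation: [[0.004, 0.078, 0.997], [0.009, 0.997, -0.078], [-1.0, 0.009, 0.004]]
contact_force: [-0.4, 0.3, -0.0]
finger_gap: 0.045
```

```bash
cat >> m.py <<'E'
def mids(name):
    c=shot('wrist',name)
    for o in tools(c,z=.012):
        if .09<o[4]<.13 and o[5]<.025:
            print(*o[:6])
E
python3 - <<'E'
from m import *
st(); mids('w4')
E
```

```text
t 6.6 p [0.6586 0.2289 0.3635] yaw 85.5 F [-0.4  0.3 -0. ] gap 0.045 q [-0.61  0.41  0.35  1.22 -0.15  1.53  1.21]
[299. 120.] 730 [0.5817 0.2589] 174.7 0.105 0.013
[209. 128.] 869 [0.5828 0.1327] 170.4 0.118 0.014
[187. 299.] 366 [0.8474 0.0559] 164.3 0.098 0.023
[381. 299.] 383 [0.8745 0.3761] -173.2 0.1 0.024
```

```bash
python3 - <<'E'
from m import *
print(inc([.603,.2572,.16],84.7));print(inc([.603,.2572,.073],84.7))
E
```

```text
[8.1, 0.64, -2.29, 0.26, 0.03, -0.12]
[11.58, 0.59, -2.3, 0.26, 0.03, -0.12]
```

Call:
step_arm:
  increments:
    - [2, 0.64, -2.3, 0.13, 0, 0]
    - [4, 0.64, -2.3, 0.13, 0, 0]
    - [6, 0.64, -2.3, 0.13, 0, 0]
    - [8, 0.64, -2.3, 0.13, 0.03, -0.12]
    - [8, 0.64, -2.3, 0.13, 0.03, -0.12]
    - [8, 0.64, -2.3, 0.13, 0.03, -0.12]
    - [8, 0.64, -2.3, 0.13, 0.03, -0.12]

```text
time_s: 7.23
eef_pos: [0.5981, 0.2588, 0.1574]
orientation: [[-0.009, 0.075, 0.997], [-0.003, 0.997, -0.075], [-1.0, -0.004, -0.009]]
contact_force: [0.1, 0.3, -0.4]
finger_gap: 0.0452
```

```bash
python3 - <<'E'
from m import *
st();mids('w5');print(inc([.603,.2572,.073],84.7))
E
```

```text
t 7.23 p [0.5981 0.2588 0.1574] yaw 85.7 F [ 0.1  0.3 -0.4] gap 0.0452 q [-0.69  0.43  0.31  1.6  -0.14  1.14  1.15]
[284. 202.] 2211 [0.5805 0.2594] 174.6 0.106 0.014
[130. 201.] 2430 [0.5698 0.1361] 170.2 0.095 0.017
[3.51, -0.05, 0.12, 0.15, -0.04, 0.02]
```

Call:
step_arm:
  increments:
    - [1, -0.05, 0.1, 0.15, 0, 0]
    - [2, -0.05, 0.1, 0.15, 0, 0]
    - [3, -0.05, 0.1, 0.15, 0, 0]
    - [3.4, -0.05, 0.1, 0.15, 0, 0]
    - [3.5, -0.05, 0.1, 0.15, -0.04, 0]
    - [3.5, -0.05, 0.1, 0.15, -0.04, 0]

```text
time_s: 7.78
eef_pos: [0.6031, 0.258, 0.0747]
orientation: [[0.001, 0.091, 0.996], [-0.001, 0.996, -0.091], [-1.0, -0.001, 0.002]]
contact_force: [-0.1, -0.2, 0.6]
finger_gap: 0.0451
```

Call:
step_arm:
  increments:
    - [0, 0, 0, 0, 0, 0]
    - [0, 0, 0, 0, 0, 0]
    - [0, 0, 0, 0, 0, 0]
    - [0, 0, 0, 0, 0, 0]
    - [0, 0, 0, 0, 0, 0]
    - [0, 0, 0, 0, 0, 0]
  jaw: 0
  squeeze: 25

```text
time_s: 8.28
eef_pos: [0.6032, 0.258, 0.0751]
orientation: [[0.002, 0.091, 0.996], [-0.0, 0.996, -0.091], [-1.0, -0.0, 0.002]]
contact_force: [-1.0, -0.0, 1.4]
finger_gap: 0.0145
```

```bash
python3 - <<'E'
from m import *
st()
E
```

```text
t 8.28 p [0.6032 0.258  0.0751] yaw 84.8 F [-1.  -0.   1.4] gap 0.0145 q [-0.68  0.52  0.3   1.66 -0.17  0.99  1.16]
```

```bash
python3 - <<'E'
from m import *
print(inc([.6032,.258,.25],84.8));print(inc([.62,-.1,.25],-1.7));print(inc([.6203,-.2675,.25],-1.7))
E
```

```text
[-7.0, -0.0, 0.01, -0.01, 0.02, 0.0]
[-6.99, -14.2, 1.99, 14.41, 0.02, -0.01]
[-6.99, -20.87, 2.62, 14.41, 0.02, -0.01]
```

Call:
step_arm:
  increments:
    - [-1.5, 0, 0, 0, 0, 0]
    - [-3, 0, 0, 0, 0, 0]
    - [-4.5, 0, 0, 1, 0, 0]
    - [-6, 0, 0, 2, 0, 0]
    - [-7, -1.5, 0.2, 3, 0, 0]
    - [-7, -3, 0.4, 4.2, 0, 0]
    - [-7, -4.5, 0.6, 5.4, 0, 0]
    - [-7, -6, 0.8, 6.6, 0, 0]
    - [-7, -7.5, 1, 7.8, 0, 0]
    - [-7, -9, 1.3, 9, 0, 0]
    - [-7, -10.5, 1.5, 10, 0, 0]
    - [-7, -12, 1.7, 11, 0, 0]

```text
time_s: 9.28
eef_pos: [0.6174, -0.0463, 0.2503]
orientation: [[0.002, 0.949, 0.316], [-0.0, 0.316, -0.949], [-1.0, 0.002, 0.001]]
contact_force: [0.6, -0.1, -0.6]
finger_gap: 0.0145
```

```bash
python3 - <<'E'
from m import *
st();print(inc([.62,-.15,.25],-1.7));print(inc([.6203,-.2675,.25],-1.7));print(inc([.6203,-.2675,.13],-1.7))
E
```

```text
t 9.28 p [ 0.6174 -0.0463  0.2503] yaw 18.4 F [ 0.6 -0.1 -0.6] gap 0.0145 q [-0.49  0.31  0.65  1.61 -0.2   1.28  0.51]
[0.01, -1.22, 3.97, 3.36, 0.0, -0.02]
[0.01, -2.69, 8.43, 3.36, 0.0, -0.02]
[4.81, -2.7, 8.43, 3.36, 0.0, -0.02]
```

Call:
step_arm:
  increments:
    - [0, -0.5, 1.5, 1.1, 0, 0]
    - [0, -0.9, 3, 2.2, 0, 0]
    - [0, -1.3, 4.5, 3.36, 0, 0]
    - [0, -1.8, 6, 3.36, 0, 0]
    - [0, -2.3, 7.3, 3.36, 0, 0]
    - [0, -2.69, 8.47, 3.36, 0, 0]
    - [1.5, -2.69, 8.47, 3.36, 0, 0]
    - [3, -2.69, 8.47, 3.36, 0, 0]
    - [4.4, -2.7, 8.47, 3.36, 0, 0]
    - [4.4, -2.7, 8.47, 3.36, 0, 0]
    - [4.4, -2.7, 8.47, 3.36, 0, 0]
    - [4.4, -2.7, 8.47, 3.36, 0, 0]

```text
time_s: 10.28
eef_pos: [0.6215, -0.269, 0.1423]
orientation: [[0.004, 1.0, -0.03], [-0.001, -0.03, -1.0], [-1.0, 0.004, 0.001]]
contact_force: [0.7, -0.9, 0.8]
finger_gap: 0.0146
```

```bash
python3 - <<'E'
from m import *
st(); c=shot('wrist','w6')
im=c['image'][:,:,::-1]
cv2.imwrite('pics/w6c.png',im)
print(inc([.6203,-.2685,.11],-1.7),inc([.6203,-.2685,.089],-1.7))
E
```

```text
t 10.28 p [ 0.6215 -0.269   0.1423] yaw -1.7 F [ 0.7 -0.9  0.8] gap 0.0146 q [-0.15  0.56  0.71  1.57 -0.39  1.15  0.61]
[1.33, -0.08, -0.03, -0.0, 0.02, -0.06] [2.17, -0.08, -0.03, -0.0, 0.02, -0.06]
```

View pics/w6c.png

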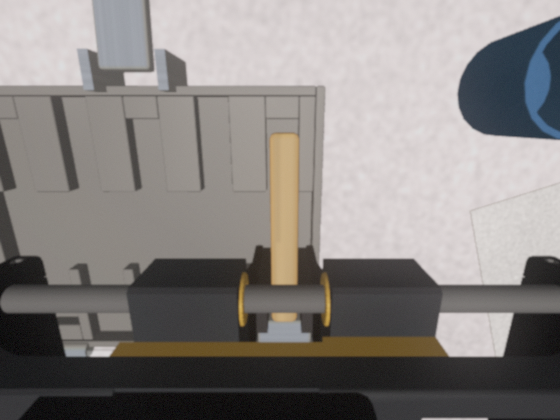

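```bash
python3 - <<'E'
from m import *
c=load('w6')
for u,v in [(265,118),(300,118),(265,190),(302,190),(231,190),(200,190),(165,190),(133,190),(102,190)]: print(u,v,plane(c,u,v,.024).round(4))
C=np.array([.5283,-.2655]);a=np.radians(-1.7);X=np.array([np.cos(a),np.sin(a)]);Y=np.array([-X[1],X[0]])
for s in(-1,1): print(C+(.092+s*.011)*X+.079*Y, C+(.092+s*.011)*X+.03*Y)
E
```

```text
265 118 [ 0.6112 -0.1887  0.024 ]
300 118 [ 0.6341 -0.1894  0.024 ]
265 190 [ 0.6089 -0.2368  0.024 ]
302 190 [ 0.6348 -0.2376  0.024 ]
231 190 [ 0.5851 -0.2361  0.024 ]
200 190 [ 0.5635 -0.2354  0.024 ]
165 190 [ 0.539  -0.2346  0.024 ]
133 190 [ 0.5167 -0.2339  0.024 ]
102 190 [ 0.4952 -0.2332  0.024 ]
[ 0.61160798 -0.18893774] [ 0.61015434 -0.23791617]
[ 0.6335983  -0.18959039] [ 0.63214465 -0.23856883]
```

The held brush (column 285) lines up with compartment 5's channel, and the prediction matches the view within 1 mm. Lowering.

Call:
step_arm:
  increments:
    - [0.5, -0.05, -0.03, 0, 0, 0]
    - [1, -0.05, -0.03, 0, 0, 0]
    - [1.4, -0.05, -0.03, 0, 0, 0]
    - [1.7, -0.05, -0.03, 0, 0, 0]
    - [1.9, -0.05, -0.03, 0, 0, 0]
    - [2.05, -0.05, -0.03, 0, 0, 0]
    - [2.15, -0.05, -0.03, 0, 0, 0]
    - [2.15, -0.05, -0.03, 0, 0, 0]
    - [2.15, -0.05, -0.03, 0, 0, 0]

```text
time_s: 11.08
eef_pos: [0.6212, -0.2687, 0.0896]
orientation: [[0.006, 1.0, -0.03], [-0.002, -0.03, -1.0], [-1.0, 0.006, 0.002]]
contact_force: [-0.2, 0.4, -0.5]
finger_gap: 0.0147
```

```bash
python3 - <<'E'
from m import *
st()
E
```

```text
t 11.08 p [ 0.6212 -0.2687  0.0896] yaw -1.7 F [-0.2  0.4 -0.5] gap 0.0147 q [-0.13  0.62  0.68  1.61 -0.43  1.06  0.64]
```

Call:
step_arm:
  increments:
    - [0.08, 0, 0, 0, 0, 0]
    - [0.13, 0, 0, 0, 0, 0]
    - [0.13, 0, 0, 0, 0, 0]
    - [0.13, 0, 0, 0, 0, 0]

```text
time_s: 11.42
eef_pos: [0.6216, -0.269, 0.0872]
orientation: [[0.007, 1.0, -0.03], [-0.002, -0.03, -1.0], [-1.0, 0.007, 0.002]]
contact_force: [-0.6, 0.2, 3.1]
finger_gap: 0.015
```

Call:
step_arm:
  increments:
    - [0, 0, 0, 0, 0, 0]
    - [0, 0, 0, 0, 0, 0]
    - [0, 0, 0, 0, 0, 0]
    - [0, 0, 0, 0, 0, 0]
    - [-0.5, 0, 0, 0, 0, 0]
    - [-1.5, 0, 0, 0, 0, 0]
    - [-3, 0, 0, 0, 0, 0]
    - [-4.5, 0, 0, 0, 0, 0]
    - [-6, 0, 0, 0, 0, 0]
    - [-7, 0, 0, 0, 0, 0]
    - [-8, 0, 0, 0, 0, 0]
    - [-8, 0, 0, 0, 0, 0]
  jaw: 32

```text
time_s: 12.42
eef_pos: [0.6223, -0.2699, 0.2942]
orientation: [[0.017, 0.999, -0.03], [-0.006, -0.03, -1.0], [-1.0, 0.018, 0.005]]
contact_force: [0.3, 0.2, 1.4]
finger_gap: 0.0319
```

```bash
python3 - <<'E'
from m import *
st(); c=shot('wrist','w7'); 
for o in tools(c,z=.025): print(*o[:6])
shot('scene','sc2')
print(inc([.67,.1,.34],80))
E
```

```text
t 12.42 p [ 0.6223 -0.2699  0.2942] yaw -1.7 F [0.3 0.2 1.4] gap 0.0319 q [-0.18  0.44  0.77  1.41 -0.31  1.39  0.56]
[544. 193.] 4695 [ 0.9443 -0.2899] 94.8 0.28 0.059
[280. 170.] 1077 [ 0.6217 -0.2485] 88.0 0.105 0.014
[487. 276.] 590 [ 0.8924 -0.3994] -177.7 0.058 0.029
[211. 300.] 454 [ 0.5236 -0.4205] 81.2 0.082 0.019
[357. 300.] 466 [ 0.7206 -0.4278] 95.3 0.085 0.019
[359. 344.] 6383 [ 0.7262 -0.4995] -179.3 0.515 0.076
[-2.08, 1.55, -14.8, -13.62, 0.09, -0.06]
```

Call:
step_arm:
  increments:
    - [-2, 1.5, -14.8, -3, 0, 0]
    - [-2, 1.5, -14.8, -3, 0, 0]
    - [-2, 1.5, -14.8, -3, 0, 0]
    - [-2, 1.5, -14.8, -4.5, 0, 0]
    - [-2, 1.5, -14.8, -5.7, 0, 0]
    - [-2, 1.5, -14.8, -6.9, 0, 0]
    - [-2, 1.5, -14.8, -8.1, 0, 0]
    - [-2, 1.5, -14.8, -9.3, 0, 0]
    - [-2, 1.5, -14.8, -10.5, 0, 0]
    - [-2, 1.5, -14.8, -11.7, 0, 0]
    - [-2, 1.5, -14.8, -12.9, 0, 0]
    - [-2, 1.5, -14.8, -13.6, 0, 0]
  jaw: 45

```text
time_s: 13.52
eef_pos: [0.6682, 0.1019, 0.3359]
orientation: [[0.008, 0.167, 0.986], [-0.004, 0.986, -0.167], [-1.0, -0.003, 0.008]]
contact_force: [0.7, -0.7, -1.0]
finger_gap: 0.0452
```

```bash
python3 - <<'E'
from m import *
st(); mids('w8'); print(inc([.611,.128,.16],81))
E
```

```text
t 13.52 p [0.6682 0.1019 0.3359] yaw 80.4 F [ 0.7 -0.7 -1. ] gap 0.0452 q [-0.5   0.37  0.42  1.33 -0.15  1.46  1.31]
[297. 110.] 960 [0.5828 0.1317] 170.2 0.116 0.013
[ 32. 189.] 771 [ 0.6229 -0.247 ] 88.7 0.097 0.017
[186. 299.] 361 [ 0.8286 -0.081 ] 159.6 0.094 0.024
[381. 298.] 412 [0.8759 0.2175] -177.5 0.094 0.022
[7.02, 0.71, -2.49, -0.07, 0.08, 0.03]
```

Call:
step_arm:
  increments:
    - [2, 0.7, -2.5, 0, 0, 0]
    - [4, 0.7, -2.5, 0, 0, 0]
    - [6, 0.7, -2.5, 0, 0, 0]
    - [7, 0.7, -2.5, 0, 0.08, 0]
    - [7, 0.7, -2.5, 0, 0.08, 0]
    - [7, 0.7, -2.5, 0, 0.08, 0]
    - [7, 0.7, -2.5, 0, 0.08, 0]

```text
time_s: 14.15
eef_pos: [0.6094, 0.1275, 0.1584]
orientation: [[-0.005, 0.165, 0.986], [-0.004, 0.986, -0.165], [-1.0, -0.005, -0.005]]
contact_force: [0.1, -0.7, 0.6]
finger_gap: 0.0448
```

```bash
python3 - <<'E'
from m import *
st(); mids('w9'); print(inc([.6096,.1273,.0725],80.3))
E
```

```text
t 14.15 p [0.6094 0.1275 0.1584] yaw 80.5 F [ 0.1 -0.7  0.6] gap 0.0448 q [-0.56  0.38  0.38  1.69 -0.15  1.11  1.27]
[286. 185.] 2557 [0.5798 0.1325] 170.5 0.117 0.014
[3.54, -0.01, -0.07, 0.03, 0.0, 0.03]
```

Call:
step_arm:
  increments:
    - [1, 0, -0.07, 0, 0, 0]
    - [2, 0, -0.07, 0, 0, 0]
    - [3, 0, -0.07, 0, 0, 0]
    - [3.4, 0, -0.07, 0, 0, 0]
    - [3.5, 0, -0.07, 0, 0, 0]
    - [3.5, 0, -0.07, 0, 0, 0]

```text
time_s: 14.7
eef_pos: [0.6107, 0.1276, 0.0749]
orientation: [[0.002, 0.166, 0.986], [-0.003, 0.986, -0.166], [-1.0, -0.002, 0.002]]
contact_force: [-0.8, 0.6, 0.4]
finger_gap: 0.0452
```

Call:
step_arm:
  increments:
    - [0, 0, 0, 0, 0, 0]
    - [0, 0, 0, 0, 0, 0]
    - [0, 0, 0, 0, 0, 0]
    - [0, 0, 0, 0, 0, 0]
    - [0, 0, 0, 0, 0, 0]
    - [0, 0, 0, 0, 0, 0]
  jaw: 0

```text
time_s: 15.2
eef_pos: [0.6109, 0.1277, 0.0753]
orientation: [[0.002, 0.166, 0.986], [-0.002, 0.986, -0.166], [-1.0, -0.002, 0.002]]
contact_force: [-0.3, -1.4, 1.4]
finger_gap: 0.0144
```

```bash
python3 - <<'E'
from m import *
st()
print(inc([.6085,.1278,.25],80.3));print(inc([.5,-.1,.25],-1.7));print(inc([.4824,-.2645,.25],-1.7))
E
```

```text
t 15.2 p [0.6109 0.1277 0.0753] yaw 80.5 F [-0.3 -1.4  1.4] gap 0.0144 q [-0.54  0.47  0.36  1.75 -0.19  0.96  1.3 ]
[-6.99, -0.02, -0.08, 0.03, 0.02, 0.02]
[-6.98, -9.73, -2.85, 13.69, 0.03, -0.0]
[-6.96, -16.34, -2.45, 13.69, 0.03, -0.0]
```

Call:
step_arm:
  increments:
    - [-1.5, 0, 0, 0, 0, 0]
    - [-3, 0, 0, 0, 0, 0]
    - [-4.5, 0, 0, 1, 0, 0]
    - [-6, 0, 0, 2, 0, 0]
    - [-7, -1.2, -0.4, 3, 0, 0]
    - [-7, -2.4, -0.8, 4.2, 0, 0]
    - [-7, -3.6, -1.2, 5.4, 0, 0]
    - [-7, -4.8, -1.6, 6.6, 0, 0]
    - [-7, -6, -2, 7.8, 0, 0]
    - [-7, -7.2, -2.3, 9, 0, 0]
    - [-7, -8.4, -2.6, 10, 0, 0]
    - [-7, -9.6, -2.8, 11, 0, 0]

```text
time_s: 16.2
eef_pos: [0.5004, -0.0982, 0.2505]
orientation: [[0.002, 0.97, 0.245], [-0.001, 0.245, -0.97], [-1.0, 0.001, 0.002]]
contact_force: [0.3, -0.1, -0.9]
finger_gap: 0.0147
```

```bash
python3 - <<'E'
from m import *
st();print(inc([.4824,-.266,.25],-1.7))
E
```

```text
t 16.2 p [ 0.5004 -0.0982  0.2505] yaw 14.2 F [ 0.3 -0.1 -0.9] gap 0.0147 q [-0.5   0.04  0.67  1.87 -0.02  1.24  0.42]
[0.03, -2.34, 6.33, 2.64, 0.01, -0.02]
```

Call:
step_arm:
  increments:
    - [0, -0.5, 1.5, 1.1, 0, 0]
    - [0, -1, 3, 2.2, 0, 0]
    - [0, -1.6, 4.5, 2.64, 0, 0]
    - [0, -2.34, 6.33, 2.64, 0, 0]
    - [0, -2.34, 6.33, 2.64, 0, 0]
    - [1.5, -2.34, 6.33, 2.64, 0, 0]
    - [3, -2.34, 6.33, 2.64, 0, 0]
    - [4.4, -2.34, 6.33, 2.64, 0, 0]
    - [4.4, -2.34, 6.33, 2.64, 0, 0]
    - [4.4, -2.34, 6.33, 2.64, 0, 0]

```text
time_s: 17.03
eef_pos: [0.4813, -0.2656, 0.1397]
orientation: [[-0.002, 1.0, -0.03], [-0.001, -0.03, -1.0], [-1.0, -0.002, 0.001]]
contact_force: [0.2, 0.1, 0.0]
finger_gap: 0.0145
```

```bash
python3 - <<'E'
from m import *
st();mids('w10');print(inc([.4824,-.266,.087],-1.7))
c=load('w10')
o=[x for x in tools(c,z=.08) if .05<x[4]<.15]; 
for x in o: print(*x[:6])
E
```

```text
t 17.03 p [ 0.4813 -0.2656  0.1397] yaw -1.7 F [0.2 0.1 0. ] gap 0.0145 q [-0.23  0.3   0.79  1.9  -0.25  1.04  0.63]
[483. 200.] 4336 [ 0.6273 -0.249 ] 88.1 0.114 0.022
[2.19, -0.02, -0.02, 0.0, 0.02, -0.02]
[284. 193.] 5156 [ 0.4815 -0.2239] 88.3 0.094 0.015
[483. 200.] 4336 [ 0.5827 -0.23  ] 88.1 0.079 0.015
```

View pics/w10.png

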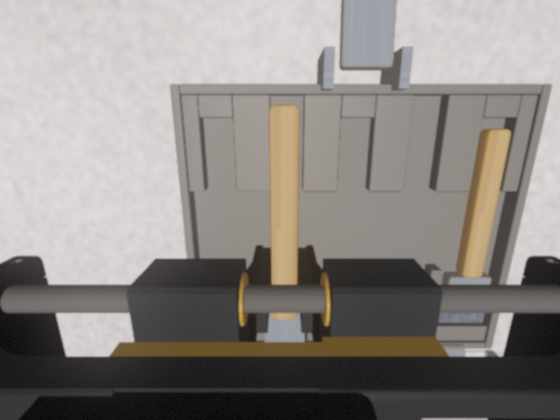

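Brush sits flat in compartment 5 (handle at (487,200)), and the knife lines up with channel 2 (270–305). Lowering.

Call:
step_arm:
  increments:
    - [0.5, 0.02, 0, 0, 0, 0]
    - [1, 0.02, 0, 0, 0, 0]
    - [1.4, 0.02, 0, 0, 0, 0]
    - [1.7, 0.02, 0, 0, 0, 0]
    - [1.9, 0.02, 0, 0, 0, 0]
    - [2.05, 0.02, 0, 0, 0, 0]
    - [2.15, 0.02, 0, 0, 0, 0]
    - [2.2, 0.02, 0, 0, 0, 0]
    - [2.2, 0.02, 0, 0, 0, 0]

```text
time_s: 17.83
eef_pos: [0.4833, -0.2666, 0.0873]
orientation: [[0.001, 1.0, -0.03], [-0.001, -0.03, -1.0], [-1.0, 0.001, 0.001]]
contact_force: [-2.4, 0.3, 5.9]
finger_gap: 0.0147
```

```bash
python3 - <<'E'
from m import *
st()
E
```

```text
t 17.83 p [ 0.4833 -0.2666  0.0873] yaw -1.7 F [-2.4  0.3  5.9] gap 0.0147 q [-0.19  0.38  0.76  1.93 -0.32  0.95  0.69]
```

Call:
step_arm:
  increments:
    - [0, 0, 0, 0, 0, 0]
    - [0, 0, 0, 0, 0, 0]
    - [0, 0, 0, 0, 0, 0]
    - [0, 0, 0, 0, 0, 0]
    - [-0.5, 0, 0, 0, 0, 0]
    - [-1.5, 0, 0, 0, 0, 0]
    - [-3, 0, 0, 0, 0, 0]
    - [-4.5, 0, 0, 0, 0, 0]
    - [-6, 0, 0, 0, 0, 0]
    - [-7, 0, 0, 0, 0, 0]
    - [-8, 0, 0, 0, 0, 0]
    - [-8, 0, 0, 0, 0, 0]
  jaw: 32

```text
time_s: 18.83
eef_pos: [0.4848, -0.2681, 0.2936]
orientation: [[0.011, 0.999, -0.03], [-0.003, -0.03, -1.0], [-1.0, 0.011, 0.003]]
contact_force: [0.6, -1.5, -0.1]
finger_gap: 0.0319
```

```bash
python3 - <<'E'
from m import *
st(); c=shot('wrist','w11'); 
for o in tools(c,z=.025):
  if .08<o[4]<.13: print(*o[:6])
print(inc([.55,0.1,.3],-50));print(inc([.426,.373,.3],-103))
E
```

```text
t 18.83 p [ 0.4848 -0.2681  0.2936] yaw -1.7 F [ 0.6 -1.5 -0.1] gap 0.0319 q [-0.31  0.13  0.84  1.72 -0.1   1.32  0.52]
[280. 162.] 1266 [ 0.4835 -0.2374] 88.4 0.117 0.014
[396. 167.] 1316 [ 0.6203 -0.2471] 88.0 0.106 0.018
[211. 300.] 458 [ 0.3845 -0.417 ] 80.9 0.082 0.019
[357. 300.] 450 [ 0.5809 -0.4251] 95.2 0.083 0.019
[-0.38, 2.2, -14.77, 8.05, -0.01, -0.08]
[-0.44, -3.09, -25.53, 16.88, -0.05, -0.07]
```

Call:
step_arm:
  increments:
    - [-0.4, 0, -1.5, 1, 0, 0]
    - [-0.4, 0.3, -3, 2, 0, 0]
    - [-0.4, 0.6, -4.5, 3, 0, 0]
    - [-0.4, 1, -6, 4, 0, 0]
    - [-0.4, 1.3, -7.5, 5, 0, 0]
    - [-0.4, 1.6, -9, 6, 0, 0]
    - [-0.4, 1.9, -10.5, 7, 0, 0]
    - [-0.4, 2.2, -12, 8, 0, 0]
    - [-0.4, 2.2, -13.5, 9, 0, 0]
    - [-0.4, 2.2, -14.8, 10, 0, 0]
    - [-0.4, 1.7, -16, 11, 0, 0]
    - [-0.4, 1.2, -17, 12, 0, 0]
  jaw: 45

```text
time_s: 19.88
eef_pos: [0.5258, 0.1589, 0.299]
orientation: [[0.006, 0.277, -0.961], [-0.004, -0.961, -0.277], [-1.0, 0.005, -0.005]]
contact_force: [-0.1, -0.5, -0.8]
finger_gap: 0.045
```

```bash
python3 - <<'E'
from m import *
st(); print(inc([.426,.373,.3],-103))
E
```

```text
t 19.88 p [0.5258 0.1589 0.299 ] yaw -73.9 F [-0.1 -0.5 -0.8] gap 0.045 q [-0.86  0.1   0.55  1.72 -0.05  1.34 -1.59]
[-0.09, -9.33, 1.47, 4.84, -0.06, -0.04]
```

Call:
step_arm:
  increments:
    - [-0.1, -1.5, 0.2, 1, 0, 0]
    - [-0.1, -3, 0.5, 2, 0, 0]
    - [-0.1, -4.5, 0.7, 3, 0, 0]
    - [-0.1, -6, 1, 4, 0, 0]
    - [-0.1, -7.5, 1.2, 4.8, 0, 0]
    - [-0.1, -9.3, 1.5, 4.8, 0, 0]
    - [-0.1, -9.3, 1.5, 4.8, 0, 0]
    - [-0.1, -9.3, 1.5, 4.8, 0, 0]
    - [-0.1, -9.3, 1.5, 4.8, 0, 0]

```text
time_s: 20.63
eef_pos: [0.4253, 0.3714, 0.2992]
orientation: [[0.005, -0.22, -0.976], [-0.006, -0.976, 0.22], [-1.0, 0.005, -0.006]]
contact_force: [0.3, -0.6, 0.6]
finger_gap: 0.0456
```

```bash
python3 - <<'E'
from m import *
st(); mids('w12'); print(inc([.426,.373,.16],-103))
E
```

```text
t 20.63 p [0.4253 0.3714 0.2992] yaw -102.7 F [ 0.3 -0.6  0.6] gap 0.0456 q [-1.13  0.14  0.39  1.67 -0.05  1.34 -2.52]
[281. 169.] 901 [0.4484 0.3683] 166.5 0.106 0.013
[156. 191.] 1102 [0.4559 0.5282] 168.4 0.107 0.017
[5.58, -0.12, 0.06, 0.03, -0.06, -0.04]
```

Call:
step_arm:
  increments:
    - [2, -0.1, 0, 0.1, 0, 0]
    - [4, -0.1, 0, 0.1, -0.06, -0.04]
    - [5.5, -0.1, 0, 0.1, -0.06, -0.04]
    - [5.5, -0.1, 0, 0.1, -0.06, -0.04]
    - [5.5, -0.1, 0, 0.1, -0.06, -0.04]
    - [5.5, -0.1, 0, 0.1, -0.06, -0.04]

```text
time_s: 21.18
eef_pos: [0.4284, 0.3703, 0.1618]
orientation: [[0.0, -0.235, -0.972], [-0.002, -0.972, 0.235], [-1.0, 0.001, -0.0]]
contact_force: [-0.4, 0.2, 0.4]
finger_gap: 0.0449
```

```bash
python3 - <<'E'
from m import *
st(); mids('w13'); print(inc([.4265,.3732,.073],-103.3))
E
```

```text
t 21.18 p [0.4284 0.3703 0.1618] yaw -103.6 F [-0.4  0.2  0.4] gap 0.0449 q [-1.1   0.25  0.39  1.83 -0.11  1.08 -2.48]
[280. 194.] 2211 [0.4492 0.368 ] 166.6 0.107 0.014
[3.61, -0.04, 0.12, -0.05, -0.02, 0.01]
```

Call:
step_arm:
  increments:
    - [1, -0.08, 0.05, 0, 0, 0]
    - [2, -0.08, 0.05, 0, 0, 0]
    - [3, -0.08, 0.05, 0, 0, 0]
    - [3.5, -0.08, 0.05, 0, 0, 0]
    - [3.6, -0.08, 0.05, 0, 0, 0]
    - [3.6, -0.08, 0.05, 0, 0, 0]

```text
time_s: 21.73
eef_pos: [0.4291, 0.3739, 0.0742]
orientation: [[0.003, -0.235, -0.972], [0.002, -0.972, 0.235], [-1.0, -0.002, -0.003]]
contact_force: [-0.8, 0.2, 0.1]
finger_gap: 0.045
```

Call:
step_arm:
  increments:
    - [0, 0, 0, 0, 0, 0]
    - [0, 0, 0, 0, 0, 0]
    - [0, 0, 0, 0, 0, 0]
    - [0, 0, 0, 0, 0, 0]
    - [0, 0, 0, 0, 0, 0]
    - [0, 0, 0, 0, 0, 0]
  jaw: 0

```text
time_s: 22.23
eef_pos: [0.4292, 0.374, 0.0746]
orientation: [[0.003, -0.235, -0.972], [0.002, -0.972, 0.235], [-1.0, -0.003, -0.003]]
contact_force: [-0.4, -0.1, 1.6]
finger_gap: 0.0143
```

```bash
python3 - <<'E'
from m import *
st()
print(inc([.55,.1,.25],-50));print(inc([.53,-.265,.25],-1.7))
E
```

```text
t 22.23 p [0.4292 0.374  0.0746] yaw -103.6 F [-0.4 -0.1  1.6] gap 0.0143 q [-1.08  0.37  0.37  1.89 -0.16  0.91 -2.44]
[-7.02, 9.5, -7.29, -8.93, -0.03, 0.01]
[-7.05, 23.88, -9.94, -16.98, -0.04, -0.0]
```

Call:
step_arm:
  increments:
    - [-1.5, 0, 0, 0, 0, 0]
    - [-3, 0, 0, 0, 0, 0]
    - [-4.5, 0, 0, -1, 0, 0]
    - [-6, 0.5, -0.8, -2, 0, 0]
    - [-7, 1.5, -1.8, -3, 0, 0]
    - [-7, 2.8, -2.8, -4.2, 0, 0]
    - [-7, 4.1, -3.8, -5.3, 0, 0]
    - [-7, 5.4, -4.8, -6.4, 0, 0]
    - [-7, 6.8, -5.7, -7.5, 0, 0]
    - [-7, 8.2, -6.6, -8.6, 0, 0]
    - [-7, 9.5, -7.3, -9.7, 0, 0]
    - [-7, 11, -7.6, -10.8, 0, 0]

```text
time_s: 23.23
eef_pos: [0.5488, 0.0775, 0.2495]
orientation: [[0.004, 0.771, -0.636], [0.002, -0.636, -0.771], [-1.0, 0.002, -0.004]]
contact_force: [1.6, 0.3, -0.5]
finger_gap: 0.0145
```

```bash
python3 - <<'E'
from m import *
st(); print(inc([.53,-.14,.25],-1.7));print(inc([.5284,-.2665,.25],-1.7))
E
```

```text
t 23.23 p [0.5488 0.0775 0.2495] yaw -39.5 F [ 1.6  0.3 -0.5] gap 0.0145 q [-0.66  0.15  0.52  1.77 -0.08  1.24 -0.81]
[-0.04, 4.96, 7.19, -6.3, -0.03, -0.03]
[-0.05, 8.13, 11.13, -6.3, -0.03, -0.03]
```

Call:
step_arm:
  increments:
    - [0, 0.9, 1.2, -1.1, 0, 0]
    - [0, 1.8, 2.5, -2.2, 0, 0]
    - [0, 2.8, 4, -3.3, 0, 0]
    - [0, 3.9, 5.6, -4.4, 0, 0]
    - [0, 5, 7.2, -5.5, 0, 0]
    - [0, 6, 8.5, -6.3, 0, 0]
    - [0, 7, 9.8, -6.3, 0, 0]
    - [0, 8.11, 11.1, -6.3, 0, 0]
    - [0, 8.11, 11.1, -6.3, 0, 0]
    - [1.5, 8.11, 11.1, -6.3, 0, 0]
    - [3, 8.11, 11.1, -6.3, 0, 0]
    - [4.4, 8.11, 11.1, -6.3, 0, 0]

```text
time_s: 24.23
eef_pos: [0.5288, -0.2663, 0.1375]
orientation: [[0.005, 0.999, -0.032], [0.002, -0.032, -0.999], [-1.0, 0.005, -0.002]]
contact_force: [0.7, -0.1, -0.7]
finger_gap: 0.0149
```

Call:
step_arm:
  increments:
    - [0, 0, 0, 0, 0, 0]
    - [0, 0, 0, 0, 0, 0]

```text
time_s: 24.4
eef_pos: [0.5273, -0.2659, 0.136]
orientation: [[0.0, 0.999, -0.032], [0.003, -0.032, -0.999], [-1.0, 0.0, -0.003]]
contact_force: [0.3, 0.1, 0.4]
finger_gap: 0.0142
```

```bash
python3 - <<'E'
from m import *
st();c=shot('wrist','w14');print(inc([.5284,-.2658,.087],-1.7))
for x in tools(c,z=.08): 
  if .05<x[4]<.15:print(*x[:6])
E
```

```text
t 24.4 p [ 0.5273 -0.2659  0.136 ] yaw -1.8 F [0.3 0.1 0.4] gap 0.0142 q [-0.14  0.38  0.68  1.8  -0.27  1.06  0.61]
[2.05, -0.03, -0.03, -0.02, -0.01, -0.05]
[220. 184.] 3456 [ 0.4966 -0.2171] 88.2 0.073 0.012
[420. 194.] 3490 [ 0.5955 -0.2252] 88.4 0.071 0.014
[284. 209.] 4268 [ 0.5275 -0.2309] 88.3 0.079 0.015
```

View pics/w14.png

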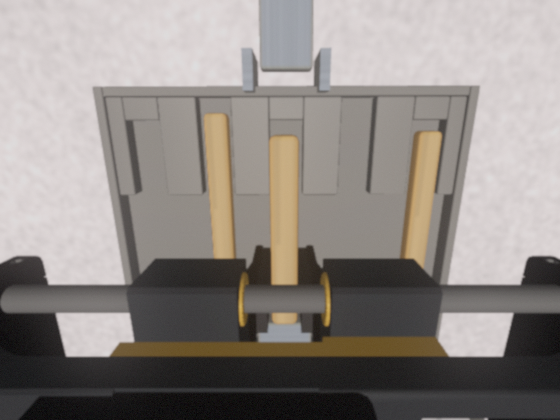

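Knife is in channel 2 (220,184), brush in channel 5 (420,194), and the held brush lines up with channel 3 (268–305). Lowering.

Call:
step_arm:
  increments:
    - [0.5, 0.02, 0, 0, 0, 0]
    - [1, 0.02, 0, 0, 0, 0]
    - [1.4, 0.02, 0, 0, 0, 0]
    - [1.7, 0.02, 0, 0, 0, 0]
    - [1.9, 0.02, 0, 0, 0, 0]
    - [2.0, 0.02, 0, 0, 0, 0]
    - [2.05, 0.02, 0, 0, 0, 0]
    - [2.05, 0.02, 0, 0, 0, 0]
    - [2.05, 0.02, 0, 0, 0, 0]

```text
time_s: 25.2
eef_pos: [0.5295, -0.2662, 0.087]
orientation: [[0.005, 0.999, -0.032], [0.002, -0.032, -0.999], [-1.0, 0.004, -0.002]]
contact_force: [-1.0, 1.5, -1.2]
finger_gap: 0.0147
```

```bash
python3 - <<'E'
from m import *
st()
E
```

```text
t 25.2 p [ 0.5295 -0.2662  0.087 ] yaw -1.8 F [-1.   1.5 -1.2] gap 0.0147 q [-0.11  0.44  0.65  1.83 -0.33  0.97  0.64]
```

Call:
step_arm:
  increments:
    - [0.02, 0, 0, 0, 0, 0]
    - [0.02, 0, 0, 0, 0, 0]
    - [0.02, 0, 0, 0, 0, 0]
    - [0, 0, 0, 0, 0, 0]
    - [-0.5, 0, 0, 0, 0, 0]
    - [-1.5, 0, 0, 0, 0, 0]
    - [-3, 0, 0, 0, 0, 0]
    - [-4.5, 0, 0, 0, 0, 0]
    - [-6, 0, 0, 0, 0, 0]
    - [-7.5, 0, 0, 0, 0, 0]
    - [-9, 0, 0, 0, 0, 0]
    - [-10, 0, 0, 0, 0, 0]
  jaw: 28

```text
time_s: 26.2
eef_pos: [0.5285, -0.2678, 0.3424]
orientation: [[0.01, 0.999, -0.033], [0.0, -0.033, -0.999], [-1.0, 0.01, -0.001]]
contact_force: [1.2, 0.2, -0.2]
finger_gap: 0.0282
```

Call:
step_arm:
  increments:
    - [0, 0, 1, 0, 0, 0]
    - [0, 0, 1, 0, 0, 0]
    - [0, 0, 1, 0, 0, 0]
    - [0, 0, 1, 0, 0, 0]
  jaw: 60

```text
time_s: 26.53
eef_pos: [0.5273, -0.2926, 0.3424]
orientation: [[0.01, 0.999, -0.034], [0.001, -0.034, -0.999], [-1.0, 0.01, -0.001]]
contact_force: [-0.3, 0.4, -0.0]
finger_gap: 0.0469
```

```bash
python3 - <<'E'
from m import *
st();c=shot('wrist','w15');s=shot('scene','sc3')
for x in tools(c,z=.025): 
  if .08<x[4]<.13:print(*x[:6])
im=c['image'][:,:,::-1]
o=np.zeros((600,800,3),np.uint8);o[:300]=cv2.resize(im[40:265,130:],(573,300)).copy() if 0 else cv2.copyMakeBorder(cv2.resize(im[40:255,140:440],(419,300)),0,0,0,381,0)
sc=s['image'][:,:,::-1]
o[300:,:]=cv2.resize(sc[130:265,110:290],(800,600))[150:450] if 0 else cv2.copyMakeBorder(cv2.resize(sc[130:240,110:255],(396,300),interpolation=cv2.INTER_CUBIC),0,0,0,404,0)
cv2.imwrite('pics/w15c.png',o)
E
```

```text
t 26.53 p [ 0.5273 -0.2926  0.3424] yaw -1.9 F [-0.3  0.4 -0. ] gap 0.0469 q [-0.16  0.23  0.75  1.53 -0.17  1.44  0.56]
[247. 142.] 1081 [ 0.4839 -0.2385] 88.3 0.117 0.015
[353. 145.] 1013 [ 0.6212 -0.2478] 87.9 0.105 0.017
[283. 146.] 941 [ 0.5298 -0.2461] 88.4 0.105 0.015
[517. 260.] 1560 [ 0.8684 -0.4218] -139.1 0.094 0.073
[184. 300.] 536 [ 0.3723 -0.4679] 78.1 0.093 0.026
[384. 300.] 535 [ 0.6761 -0.4807] 97.9 0.094 0.026
```

View pics/w15c.png

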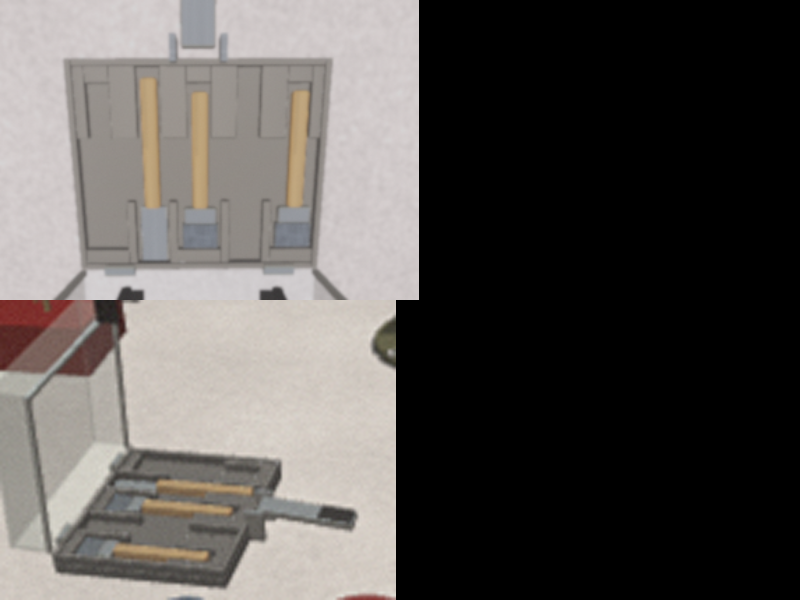

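```bash
python3 - <<'E'
from m import *
print(inc([.5343,-.065,.34],-1.7),inc([.5343,-.065,.15],-1.7))
E
```

```text
[0.08, -0.03, -9.07, -0.02, -0.02, -0.08] [7.68, -0.09, -9.06, -0.02, -0.02, -0.08]
```

Call:
step_arm:
  increments:
    - [0, 0, -1.5, 0, 0, 0]
    - [0, 0, -3, 0, 0, 0]
    - [0, 0, -4.5, 0, 0, 0]
    - [0, 0, -6, 0, 0, 0]
    - [0, 0, -7.5, 0, 0, 0]
    - [0, -0.03, -9, 0, 0, 0]
    - [1.5, -0.03, -9, 0, 0, 0]
    - [3, -0.05, -9, 0, 0, 0]
    - [4.5, -0.06, -9, 0, 0, 0]
    - [6, -0.08, -9, 0, 0, 0]
    - [7.6, -0.08, -9, 0, 0, -0.05]
    - [7.6, -0.08, -9, 0, 0, -0.05]

```text
time_s: 27.63
eef_pos: [0.529, -0.065, 0.1443]
orientation: [[-0.011, 0.999, -0.031], [0.001, -0.031, -1.0], [-1.0, -0.011, -0.0]]
contact_force: [-1.3, -0.0, -1.1]
finger_gap: 0.06
```

```bash
python3 - <<'E'
from m import *
st();c=shot('wrist','w16');print(inc([.5343,-.065,.083],-1.7))
E
```

```text
t 27.63 p [ 0.529  -0.065   0.1443] yaw -1.8 F [-1.3 -0.  -1.1] gap 0.06 q [-0.44  0.23  0.58  1.92 -0.14  1.04  0.16]
[2.61, 0.14, -0.02, -0.02, -0.01, 0.06]
```

View pics/w16.png

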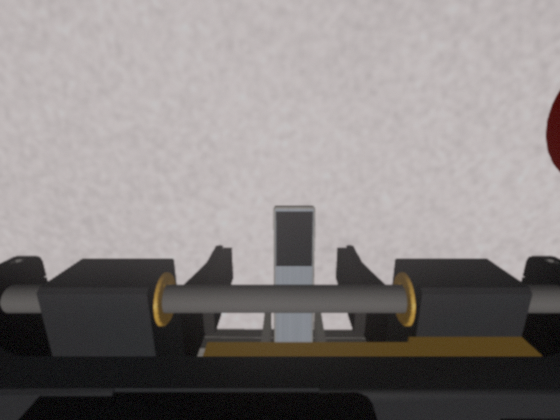

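w16: bar between the fingers, tip at (294,207), finger tips at (222,250) and (345,250). The bar needs about 5 mm of shift along +x, included in the next move.

```bash
python3 - <<'E'
from m import *
c=load('w16')
for u,v,z in[(275,207,.028),(314,207,.028),(274,265,.031),(314,265,.031)]:print(plane(c,u,v,z).round(4))
E
```

```text
[ 0.5211 -0.0446  0.028 ]
[ 0.5486 -0.0454  0.028 ]
[ 0.5188 -0.088   0.031 ]
[ 0.5482 -0.0888  0.031 ]
```

Call:
step_arm:
  increments:
    - [0.5, 0.2, 0, 0, 0, 0.06]
    - [1, 0.2, 0, 0, 0, 0.06]
    - [1.5, 0.2, 0, 0, 0, 0.06]
    - [2, 0.2, 0, 0, 0, 0.06]
    - [2.4, 0.2, 0, 0, 0, 0.06]
    - [2.5, 0.2, 0, 0, 0, 0.06]
    - [2.5, 0.2, 0, 0, 0, 0.06]

```text
time_s: 28.27
eef_pos: [0.5352, -0.0657, 0.0849]
orientation: [[-0.002, 1.0, -0.031], [0.0, -0.031, -1.0], [-1.0, -0.002, -0.0]]
contact_force: [-0.5, 0.4, 0.1]
finger_gap: 0.06
```

```bash
python3 - <<'E'
from m import *
st()
E
```

```text
t 28.27 p [ 0.5352 -0.0657  0.0849] yaw -1.8 F [-0.5  0.4  0.1] gap 0.06 q [-0.41  0.32  0.56  1.96 -0.21  0.92  0.22]
```

Call:
step_arm:
  increments:
    - [0, 0, 0, 0, 0, 0]
    - [0, 0, 0, 0, 0, 0]
    - [0, 0, 0, 0, 0, 0]
    - [0, 0, 0, 0, 0, 0]
    - [0, 0, 0, 0, 0, 0]
    - [0, 0, 0, 0, 0, 0]
  jaw: 0
  squeeze: 25

```text
time_s: 28.77
eef_pos: [0.5349, -0.0657, 0.0852]
orientation: [[-0.003, 1.0, -0.031], [0.001, -0.031, -1.0], [-1.0, -0.003, -0.001]]
contact_force: [0.0, 0.2, 2.0]
finger_gap: 0.0295
```

```bash
cat > p.py <<'E'
from m import *
# incs for turning the current tool pose about the pedal hinge by each angle (rad)
def arc(angs):
    s=manip.sense();Rm=np.array(s['orientation']);p=np.array(s['eef_pos'])
    a=np.radians(-1.7);X=np.array([np.cos(a),np.sin(a),0]);Y=np.array([-X[1],X[0],0]);H=np.array([.5283,-.2655,0])+.106*Y+[0,0,.035]
    for t in angs:
        Q=R.from_rotvec(X*t).as_matrix(); d=Rm.T@(H+Q@(p-H)-p)/.025; r=R.from_matrix(Rm.T@Q@Rm).as_rotvec(degrees=True)/6
        print(round(t,3),np.r_[d,r].round(2).tolist())
E
python3 - <<'E'
from p import *
st();arc([.05,.1,.15,.2])
E
```

```text
t 28.77 p [ 0.5349 -0.0657  0.0852] yaw -1.8 F [0.  0.2 2. ] gap 0.0295 q [-0.41  0.32  0.56  1.96 -0.21  0.92  0.22]
0.05 [-0.19, -0.0, 0.1, -0.0, 0.48, -0.0]
0.1 [-0.37, -0.0, 0.22, -0.0, 0.95, -0.0]
0.15 [-0.54, -0.0, 0.34, -0.0, 1.43, -0.0]
0.2 [-0.71, -0.0, 0.47, -0.01, 1.91, -0.0]
```

Call:
step_arm:
  increments:
    - [-0.04, 0, 0.02, 0, 0.1, 0]
    - [-0.07, 0, 0.04, 0, 0.19, 0]
    - [-0.11, 0, 0.06, 0, 0.29, 0]
    - [-0.15, 0, 0.08, 0, 0.38, 0]
    - [-0.19, 0, 0.1, 0, 0.48, 0]
    - [-0.22, 0, 0.12, 0, 0.57, 0]
    - [-0.26, 0, 0.15, 0, 0.67, 0]
    - [-0.3, 0, 0.17, 0, 0.76, 0]
    - [-0.33, 0, 0.19, 0, 0.86, 0]
    - [-0.37, 0, 0.22, 0, 0.95, 0]
    - [-0.37, 0, 0.22, 0, 0.95, 0]
    - [-0.37, 0, 0.22, 0, 0.95, 0]

```text
time_s: 29.77
eef_pos: [0.5347, -0.0711, 0.0947]
orientation: [[0.0, 1.0, -0.032], [0.101, -0.031, -0.994], [-0.995, -0.003, -0.101]]
contact_force: [1.7, -0.1, -6.3]
finger_gap: 0.0296
```

```bash
python3 - <<'E'
from p import *
st();o=np.array(manip.sense()['orientation']);print(o.round(3).tolist());arc([.05,.1,.15,.2])
E
```

```text
t 29.77 p [ 0.5347 -0.0711  0.0947] yaw -1.8 F [ 1.7 -0.1 -6.3] gap 0.0296 q [-0.33  0.31  0.54  1.94 -0.31  0.97  0.34]
[[0.0, 1.0, -0.032], [0.101, -0.031, -0.994], [-0.995, -0.003, -0.101]]
0.05 [-0.19, -0.0, 0.11, -0.0, 0.48, -0.0]
0.1 [-0.37, -0.0, 0.22, -0.0, 0.95, -0.0]
0.15 [-0.54, -0.0, 0.34, -0.0, 1.43, -0.0]
0.2 [-0.71, -0.0, 0.48, -0.01, 1.91, -0.0]
```

Moving as planned with a 6 N lift. Same again.

Call:
step_arm:
  increments:
    - [-0.04, 0, 0.02, 0, 0.1, 0]
    - [-0.07, 0, 0.04, 0, 0.19, 0]
    - [-0.11, 0, 0.06, 0, 0.29, 0]
    - [-0.15, 0, 0.08, 0, 0.38, 0]
    - [-0.19, 0, 0.1, 0, 0.48, 0]
    - [-0.22, 0, 0.12, 0, 0.57, 0]
    - [-0.26, 0, 0.15, 0, 0.67, 0]
    - [-0.3, 0, 0.17, 0, 0.76, 0]
    - [-0.33, 0, 0.19, 0, 0.86, 0]
    - [-0.37, 0, 0.22, 0, 0.95, 0]
    - [-0.37, 0, 0.22, 0, 0.95, 0]
    - [-0.37, 0, 0.22, 0, 0.95, 0]

```text
time_s: 30.77
eef_pos: [0.5345, -0.0776, 0.1037]
orientation: [[0.003, 0.999, -0.032], [0.199, -0.032, -0.979], [-0.98, -0.003, -0.199]]
contact_force: [1.5, -0.6, -6.0]
finger_gap: 0.0296
```

Call:
step_arm:
  increments:
    - [-0.04, 0, 0.02, 0, 0.1, 0]
    - [-0.07, 0, 0.04, 0, 0.19, 0]
    - [-0.11, 0, 0.06, 0, 0.29, 0]
    - [-0.15, 0, 0.08, 0, 0.38, 0]
    - [-0.19, 0, 0.1, 0, 0.48, 0]
    - [-0.22, 0, 0.12, 0, 0.57, 0]
    - [-0.26, 0, 0.15, 0, 0.67, 0]
    - [-0.3, 0, 0.17, 0, 0.76, 0]
    - [-0.33, 0, 0.19, 0, 0.86, 0]
    - [-0.37, 0, 0.22, 0, 0.95, 0]
    - [-0.37, 0, 0.22, 0, 0.95, 0]
    - [-0.37, 0, 0.22, 0, 0.95, 0]

```text
time_s: 31.77
eef_pos: [0.5343, -0.0849, 0.112]
orientation: [[0.006, 0.999, -0.031], [0.296, -0.032, -0.955], [-0.955, -0.003, -0.296]]
contact_force: [1.0, -0.8, -5.1]
finger_gap: 0.0295
```

```bash
python3 - <<'E'
from p import *
st();o=np.array(manip.sense()['orientation']);print(o.round(3).tolist());arc([.05,.1,.12])
p=np.array(manip.sense()['eef_pos']); print('grip point',(p+o[:,0]*.060).round(4))
E
```

```text
t 31.77 p [ 0.5343 -0.0849  0.112 ] yaw -1.8 F [ 1.  -0.8 -5.1] gap 0.0295 q [-0.18  0.34  0.51  1.9  -0.51  1.1   0.56]
[[0.006, 0.999, -0.031], [0.296, -0.032, -0.955], [-0.955, -0.003, -0.296]]
0.05 [-0.19, -0.0, 0.11, -0.0, 0.48, -0.0]
0.1 [-0.37, -0.0, 0.22, -0.0, 0.95, -0.0]
0.12 [-0.44, -0.0, 0.27, -0.0, 1.15, -0.0]
grip point [ 0.5346 -0.0671  0.0547]
```

Call:
step_arm:
  increments:
    - [-0.03, 0, 0.02, 0, 0.08, 0]
    - [-0.06, 0, 0.03, 0, 0.16, 0]
    - [-0.09, 0, 0.05, 0, 0.24, 0]
    - [-0.13, 0, 0.07, 0, 0.33, 0]
    - [-0.16, 0, 0.09, 0, 0.41, 0]
    - [-0.19, 0, 0.11, 0, 0.48, 0]
    - [-0.22, 0, 0.12, 0, 0.57, 0]
    - [-0.25, 0, 0.14, 0, 0.65, 0]
    - [-0.28, 0, 0.16, 0, 0.73, 0]
    - [-0.31, 0, 0.18, 0, 0.81, 0]
    - [-0.34, 0, 0.2, 0, 0.88, 0]
    - [-0.36, 0, 0.21, 0, 0.92, 0]

```text
time_s: 32.77
eef_pos: [0.534, -0.0924, 0.1181]
orientation: [[0.009, 0.999, -0.031], [0.387, -0.032, -0.922], [-0.922, -0.003, -0.387]]
contact_force: [4.7, 0.3, -16.6]
finger_gap: 0.0296
```

Call:
step_arm:
  increments:
    - [-0.03, 0, 0.02, 0, 0.07, 0]
    - [-0.05, 0, 0.03, 0, 0.1, 0]
    - [-0.07, 0, 0.04, 0, 0.13, 0]
    - [-0.09, 0, 0.05, 0, 0.16, 0]
    - [-0.09, 0, 0.05, 0, 0.16, 0]
    - [-0.09, 0, 0.05, 0, 0.16, 0]

```text
time_s: 33.27
eef_pos: [0.534, -0.0933, 0.1179]
orientation: [[0.009, 1.0, -0.03], [0.402, -0.031, -0.915], [-0.916, -0.004, -0.402]]
contact_force: [6.2, 2.8, -22.4]
finger_gap: 0.0297
```

```bash
python3 - <<'E'
from p import *
st();o=np.array(manip.sense()['orientation']);print(o[:,0].round(3).tolist())
p=np.array(manip.sense()['eef_pos']); print('grip point',(p+o[:,0]*.060).round(4)); 
s=shot('scene','sc4');d=shot('side','sd4')
a=s['image'][:,:,::-1][150:240,110:255];b=d['image'][:,:,::-1][235:420,235:425]
cv2.imwrite('pics/c4.png',np.hstack([cv2.resize(a,(420,300),interpolation=cv2.INTER_CUBIC),cv2.resize(b,(308,300),interpolation=cv2.INTER_CUBIC)]))
E
```

```text
t 33.27 p [ 0.534  -0.0933  0.1179] yaw -1.8 F [  6.2   2.8 -22.4] gap 0.0297 q [-0.09  0.37  0.5   1.87 -0.61  1.19  0.67]
[0.009, 0.402, -0.916]
grip point [ 0.5345 -0.0692  0.0629]
```

View pics/c4.png

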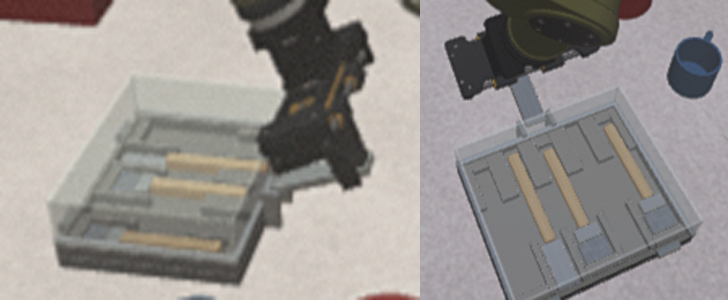

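Lift force rose to 22 N at the upper stop (grip point z 63 mm, as expected), and both views show the hood shut over the three tools. Releasing and backing off.

Call:
step_arm:
  increments:
    - [0.05, 0, 0, 0, 0, 0]
    - [0.05, 0, 0, 0, 0, 0]
    - [0.05, 0, 0, 0, 0, 0]
    - [0.05, 0, 0, 0, 0, 0]
    - [0.05, 0, 0, 0, 0, 0]
    - [0.05, 0, 0, 0, 0, 0]
  jaw: 55

```text
time_s: 33.87
eef_pos: [0.5343, -0.093, 0.1176]
orientation: [[0.01, 1.0, -0.03], [0.402, -0.031, -0.915], [-0.916, -0.003, -0.402]]
contact_force: [0.5, 0.3, -0.4]
finger_gap: 0.0538
```

Call:
step_arm:
  increments:
    - [-0.4, 0, 0, 0, 0, 0]
    - [-1, 0, 0, 0, 0, 0]
    - [-1.8, 0, 0, 0, 0, 0]
    - [-2.6, 0, 0, 0, 0, 0]
    - [-3.4, 0, -0.5, 0, 0, 0]
    - [-4.2, 0, -1.5, 0, 0, 0]
    - [-5, 0, -2.5, 0, 0, 0]
    - [-6, 0, -4, 0, 0, 0]
    - [-6, 0, -5.5, -1, -1, 0]
    - [-6, 0, -7, 0, -2, 0]
    - [-6, 0, -8, 0, -3, 0]
    - [-6, 0, -8, 0, -3.9, 0]

```text
time_s: 34.87
eef_pos: [0.5397, 0.0362, 0.3404]
orientation: [[0.006, 1.0, -0.026], [0.006, -0.026, -1.0], [-1.0, 0.005, -0.006]]
contact_force: [-0.1, 0.9, -0.6]
finger_gap: 0.0551
```

```bash
python3 - <<'E'
from p import *
st()
s=shot('scene','sc5');d=shot('side','sd5')
cv2.imwrite('pics/c5.png',np.hstack([s['image'][:,:,::-1][120:320,100:470],d['image'][:,:,::-1][100:420,150:430][:200*320//320] if 0 else cv2.resize(d['image'][:,:,::-1][230:420,235:425],(200,200))]))
E
```

```text
t 34.87 p [0.5397 0.0362 0.3404] yaw -1.5 F [-0.1  0.9 -0.6] gap 0.0551 q [-0.45  0.06  0.36  1.67 -0.03  1.41 -0.12]
```

View pics/c5.png

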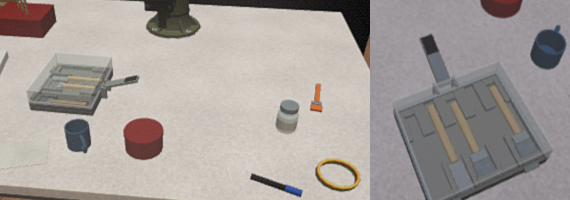

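```bash
python3 - <<'E'
from h import *
for a,b in(('scene0','sc5'),('side0','sd5')):
    d=cv2.absdiff(load(a)['image'],load(b)['image']).max(2); m=cv2.morphologyEx((d>30).astype(np.uint8),cv2.MORPH_OPEN,np.ones((2,2)))
    n,l,s,c=cv2.connectedComponentsWithStats(m); print(a,[(c[i].round().astype(int).tolist(),int(s[i,4])) for i in range(1,n) if s[i,4]>4 and c[i][1]>120])
E
```

```text
scene0 [([252, 127], 144), ([263, 142], 8), ([370, 205], 184), ([171, 198], 10), ([190, 199], 67), ([166, 205], 33), ([185, 207], 51), ([291, 237], 271), ([170, 223], 88), ([334, 240], 264)]
side0 [([270, 133], 5375), ([195, 183], 381), ([270, 189], 385), ([288, 220], 460), ([30, 264], 998), ([4, 263], 84), ([3, 278], 31), ([19, 275], 37), ([12, 278], 10), ([14, 286], 8), ([364, 334], 291), ([3, 332], 45), ([326, 351], 312), ([304, 357], 355)]
```

```bash
python3 -c "
from bench import manip
print(manip.sign_off())"
```

```text
the job is handed in; nothing more can be done
None
```

The job is done and handed in after about 35 s of robot time. I pressed the pedal down to its stop. The palette knife went into compartment 2 and the two brushes into compartments 3 and 5, all with their heads towards the hinge. I then pinched the pedal and eased it back up in about 4.5 s, and the hood closed over the tools. Only these three tools were on the table; I left the orange look-alike alone.

**Last checks:**
- **Tools:** before closing, the wrist view showed all three lying in their compartments, each within about 2.5 mm of the slot middle.
- **Hood and pedal:** the lifting force rose to 22 N at the upper stop, with the grip point 63 mm above the table, as expected for a fully raised pedal. Compared with the start pictures, the hood and pedal match.
- **Tin, jar and mug:** they look unmoved. The arm hid the jar in the side view, so that rests on the scene camera alone.

No check failed. The only disagreements were 1 to 3 mm between camera measurements.

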